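# Build the plankton sieve tower

## Robot

A 6-joint arm with a two-finger parallel gripper is mounted at the origin on the work surface. World frame = base frame: x ahead of the robot, y to its left, z up, the work surface at z = 0. Lengths are in mm, angles in rad, forces in N, time in s.
With the tool pointing down it reaches from about 275 to 1000 mm from the base axis. Payload 8.4 kg.
Tool frame: the origin (TCP) lies at the very end of the fingers, on their centre line; the grasp point (between the pads) lies r.hold_point_z behind it (r.hold_point_z is the distance from the TCP to the grasp point, in mm); x points along the fingers, z is the direction in which the jaws open and shut, and the axes are right-handed (so a half turn about x gives the same grasp; the last joint's range is limited). The gripper opens to 85 mm and grips with 20 to 120 N. Pads are 22 mm wide; open, the fingers measure 114 mm over their backs; the gripper's body (76 mm by 85 mm) begins 54 mm behind the grasp point. The pads swing forward as they close: fully open they stand 13 mm farther back than shut.
Start: joints at [-0.002, 0.353, 1.633, -0, 1.155, -0.002], TCP at [625.002, -0, 231.281] pointing down, gripper open.
Joint ranges: [-2.63, 2.63], [-0.92, 2.1], [0.06, 2.66], [-1.3, 4.44], [0, 2.69], [-3.02, 3.02]. Speed limits (rad/s): [2.22, 2.22, 2.79, 3.14, 3.14, 3.14].

## Interface

Orientations are given as [roll, pitch, yaw] about the fixed x, y, z axes, in that order (R = Rz(yaw) Ry(pitch) Rx(roll)).
In Python, from rig import r gives the robot as it stands.
- The arm moves only by the tool jog_arm, never from a script. Its argument "series" is a list of rows, each a list of 7 numbers: the turn, a rotation vector about the tool's x, y, z in degrees, then the shift along the tool's x, y, z in cm, then the opening, from 0 (shut) to 1 (fully open). In form: [[wx, wy, wz, tx, ty, tz, fingers], ...]. A call has 1 to 20 rows; each row shifts and turns the commanded pose from where the row before left it, along the tool's axes as they then stand; what a row does not reach is not made up. A row lasts 1/10 s, in which the tool goes at most 50 mm and 8.59 degrees, less where a joint would pass 70% of its speed; a pose out of reach is approached as far as the arm can. A call with a gripper value outside its range is refused whole. The fingers move at their own pace and stop on an object; "force" is the grip in N (left out, the last holds). Time passes only in rows, so rows that do not move let the fingers close. It gives the time, the measured TCP pose, the force and the opening at its end, in the units of the state.
- r.sense(): the state, without advancing time (a new reading comes with each control period).
- r.grab_frame(name): name is "scene" or "side" or "wrist"; returns (picture, depth): 400x640x3 uint8, red, green, blue; 400x640 float32, mm along the optical axis (not along the pixel's ray), 0 where there is no reading.
- r.get_calibration(name): a dict with "mtx" (3x3 intrinsics, pixels), "position" and "rotation" of the camera in the world; the wrist camera has in their place "mount" (4x4, takes a point from camera to tool coordinates, whose origin is the TCP and whose axes are the tool frame's). Camera axes: x right, y down, z forward; pixel columns grow to the right and rows downward; lengths in mm; the calibration is good to about 2 mm. A picture is of the moment at which its call begins: read the wrist's pose just before it. get_calibration takes no time and is no camera call.
- r.sign_off(): hands the job in, once; it reports no verdict.
The state is a dict: "clock": time; "qpos": joint angles; "qvel": joint speeds; "joint_efforts": joint torques, N m; "eef_pos": TCP position; "tcp_rot": TCP orientation; "contact_force": force on the tool from outside, world axes, zero at the start; "wrist_torque": the same for the moment, N m; "opening": opening from 0.0 (shut) to 1.0 (fully open).
Only numpy, scipy, OpenCV 4.12 (cv2) and the standard library are available. Lean on these libraries where they do the work, as an engineer would, in place of code of your own. Each camera call takes 0.05 s, during which the arm holds its last target.

## Task

Build the plankton sieve tower in the white receiving pan, bringing the pieces over one at a time: first the blue sieve into the pan, then the yellow sieve on it, then the red sieve, and last the lid with the black knob on top. Each piece must sit level and fully home in the rim below it, let go before the next one is brought. Leave the spare green sieve, the glass beaker and the amber jar standing where they are.

Things in the scene. Friction and masses are not known exactly. Their poses are not given: they have to be found in the camera images.
- blue_centre (a point): Blue sieve, very fine mesh; round, open side up, 42 mm high, 90 g. Heights over its underside: foot 0-8 mm, tapering out from 40 to 48 mm diameter; solid grip band, 62 mm diameter, 12-27 mm; open rim, 57 mm outside, 51 mm inside, 28-42 mm, with a grey mesh floor 14 mm below the top. Point: on its axis, half-way up (21 mm); z up. Seated in the pan, this point is 13 mm above the pan's rim.
- yellow_centre (a point): Yellow sieve, medium mesh; same shape and size as the blue one. A sieve's foot drops 8 mm into the rim below, until its shoulder rests on that rim: seated on a sieve, its point is 34 mm above that sieve's point. Point: on its axis, half-way up (21 mm above its underside); z up.
- red_centre (a point): Red sieve, coarse mesh (few thick lines); same shape and size as the blue one. Point: on its axis, half-way up (21 mm above its underside); z up.
- green_centre (a point): Green sieve, a spare that is not used, to be left alone; same shape and size as the blue one. Point: on its axis, half-way up (21 mm above its underside); z up.
- lid_knob (a point): Lid, 45 mm high, 60 g. Heights over its underside: grey plug 0-7 mm, tapering out from 40 to 48 mm diameter, drops into a sieve's rim; white disc, 57 mm diameter, 7-13 mm; black upright round knob, 24 mm diameter, 13-45 mm. Point: on the axis, in the knob, 35 mm above the underside; z up. Seated on a sieve, it is 49 mm above that sieve's point.
- pan_rim (a point): Receiving pan: white round cup, 62 mm diameter, 30 mm high; open rim 57 mm outside, 51 mm inside, 14 mm deep. Screwed fast on a fixed black plate (130 x 230 x 18 mm), on one of its two grey spots, 110 mm from the beaker on the other. Point: centre of its open mouth at rim height, 48 mm above the table; z up.
- beaker_centre (a point): Empty clear glass beaker, 60 mm in diameter and 60 mm high, loose, standing on the other grey spot of the black plate. To be left alone. The point is on its axis, half-way up (30 mm above its underside).
- jar_centre (a point): Closed amber sample jar with an orange cap, 44 mm in diameter, 60 mm high, loose, on the table. To be left alone. The point is on its axis, half-way up.
There are look-alikes about, which are no part of the job. Of the things that look like the part that bears yellow_centre, the smallest one is meant.

How it is judged (in metres and radians):
On the way, in this order (a step that is already met when the one before it is completed fails the run):
1. the blue sieve sits home in the receiving pan, let go (horizontal distance between blue_centre and pan_rim below 0.006 m and z of blue_centre in the frame of pan_rim between 0.01 and 0.016 m and angle between blue_centre's own z axis and vertical below 0.08 rad and contact force between the fingers and blue below 0.2 N), for 0.2 s.
2. the yellow sieve sits home on the blue one, let go (horizontal distance between blue_centre and pan_rim below 0.006 m and z of blue_centre in the frame of pan_rim between 0.01 and 0.016 m and angle between each of blue_centre, yellow_centre's own z axis and vertical below 0.08 rad and horizontal distance between yellow_centre and blue_centre below 0.006 m and z of yellow_centre in the frame of blue_centre between 0.031 and 0.037 m and contact force between the fingers and yellow below 0.2 N), for 0.2 s.
3. the red sieve sits home on the yellow one, let go (horizontal distance between blue_centre and pan_rim below 0.006 m and z of blue_centre in the frame of pan_rim between 0.01 and 0.016 m and angle between each of blue_centre, yellow_centre, red_centre's own z axis and vertical below 0.08 rad and horizontal distance between yellow_centre and blue_centre below 0.006 m and z of yellow_centre in the frame of blue_centre between 0.031 and 0.037 m and horizontal distance between red_centre and yellow_centre below 0.006 m and z of red_centre in the frame of yellow_centre between 0.031 and 0.037 m and contact force between the fingers and red below 0.2 N), for 0.2 s.
At the end, for the whole second after the job is handed in: Blue sieve seated in the pan, yellow on blue, red on yellow and the lid on red: each centred within 6 mm over the piece below, at its seated height within 3 mm, level within 0.08 rad, released and at rest (all of step 3 and horizontal distance between lid_knob and red_centre below 0.006 m and z of lid_knob in the frame of red_centre between 0.046 and 0.052 m and angle between lid_knob's own z axis and vertical below 0.08 rad and contact force between the fingers and blue below 0.2 N and contact force between the fingers and yellow below 0.2 N and contact force between the fingers and lid below 0.2 N and linear speed of each of blue, yellow, red, lid below 0.02 m/s); the robot touches nothing.
It fails at once if the spare green sieve is shifted by more than 20 mm (distance of green_centre from where it was at the start of the episode above 0.02 m).
It fails at once if the beaker is shifted by more than 20 mm (distance of beaker_centre from where it was at the start of the episode above 0.02 m).
It fails at once if the amber jar is shifted by more than 20 mm (distance of jar_centre from where it was at the start of the episode above 0.02 m).
It also fails if it takes over 109 s, if anything falls off the work surface, if the arm or the gripper's body presses on something with over 40 N, if the wrist force passes 120 N, or if a joint passes its speed limit or range.

## Working session

There is one attempt and no reset: what is moved stays moved. The work goes in short steps, Python scripts to look and compute and a tool call to move; the robot and the scene stay as the last step left them, time stands still between calls to the robot, and variables do not carry over. Pictures are saved under pics/ and viewed, and the job is handed in when it is done.

Besides the shell and the picture viewer there is one more tool, called as name(argument=value, ...), one argument or row to a line, values as JSON. jog_arm: Moves the arm, as the interface text tells. Its arguments: {"type":"object","properties":{"series":{"type":"array"},"force":{"type":"number"}},"required":["series"]}

```bash
ls; mkdir -p pics
python3 - <<'E'
from rig import r
import cv2,numpy as np
print(r.sense()); print(r.hold_point_z)
for n in ["scene","side","wrist"]:
    p,d=r.grab_frame(n); cv2.imwrite(f"pics/{n}0.png",p[:,:,::-1]); np.savez(f"pics/{n}0.npz",p=p,d=d)
    print(n,r.get_calibration(n))
E
```

```text
pics
{'clock': 0.0, 'qpos': array([-2.36452219e-03,  3.53668875e-01,  1.63416300e+00,  7.47861582e-06,
        1.15519966e+00, -2.42332755e-03]), 'qvel': array([ 1.20677628e-03,  8.03966018e-06,  5.63936130e-04,  1.00500155e-03,
       -1.24743445e-03,  2.98934733e-04]), 'joint_efforts': array([-2.03471049e-03, -6.05236173e+01, -3.42063046e+01, -2.62302356e-04,
        9.48130677e-03,  3.61521288e-06]), 'eef_pos': array([6.24505402e+02, 2.56893229e-02, 2.30536389e+02]), 'tcp_rot': array([3.1344173 , 1.56935743, 3.13447308]), 'contact_force': array([-0.50962511, -0.3892976 , -0.27994126]), 'wrist_torque': array([0.01115346, 0.05155871, 0.00527662]), 'opening': 1.0006266525059637}
18.700000000000003
scene {'mtx': array([[429.33729557,   0.        , 321.79217657],
       [  0.        , 429.33729557, 199.812951  ],
       [  0.        ,   0.        ,   1.        ]]), 'position': array([1260.4796789 ,   26.55586318,  530.54317423]), 'rotation': array([-2.12958845,  0.01728206,  1.54733582])}
side {'mtx': array([[444.26634006,   0.        , 322.63660692],
       [  0.        , 444.26634006, 201.74444694],
       [  0.        ,   0.        ,   1.        ]]), 'position': array([260.72650139, 723.0489166 , 766.07762947]), 'rotation': array([-2.30923008,  0.00894817, -2.80718497])}
wrist {'mtx': array([[338.74516306,   0.        , 319.26141955],
       [  0.        , 338.74516306, 195.30666377],
       [  0.        ,   0.        ,   1.        ]]), 'mount': array([[-1.51553246e-03, -2.92557125e-01,  9.56246847e-01,
        -1.42123335e+02],
       [ 5.30351834e-04, -9.56248046e-01, -2.92556651e-01,
         7.48242289e+01],
       [ 9.99998711e-01,  6.37681674e-05,  1.60438316e-03,
         8.37969565e-01],
       [ 0.00000000e+00,  0.00000000e+00,  0.00000000e+00,
         1.00000000e+00]])}
```

View pics/scene0.png

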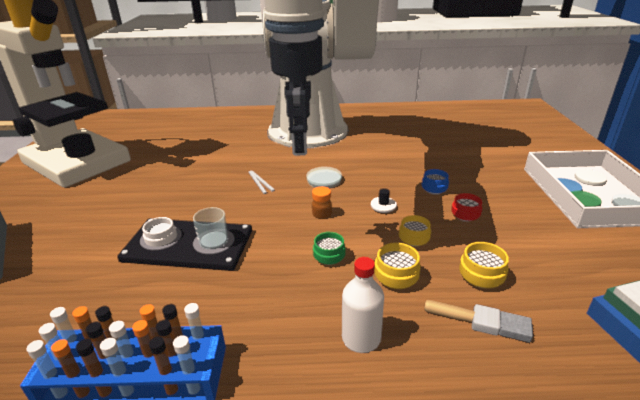

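View pics/side0.png

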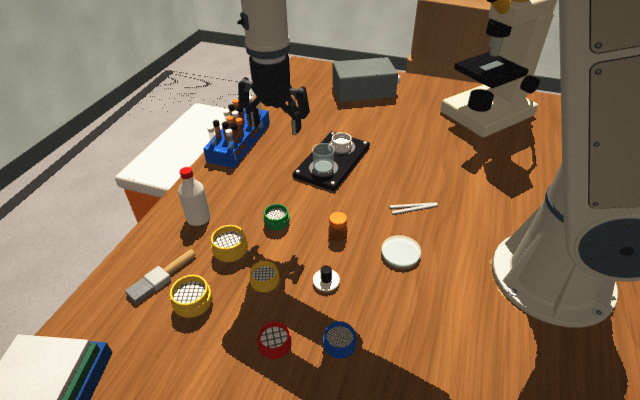

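View pics/wrist0.png

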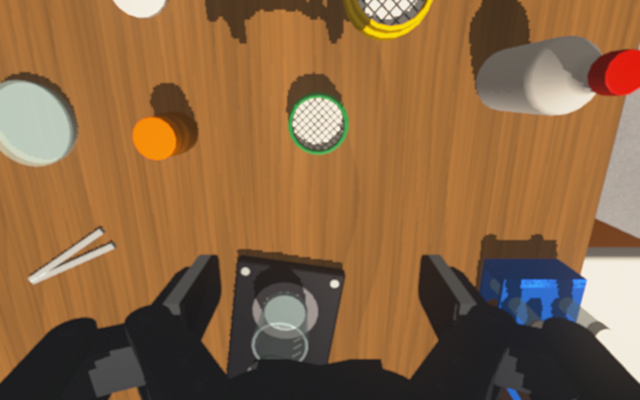

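```bash
cat > h.py <<'E'
import numpy as np,cv2
from rig import r
from scipy.spatial.transform import Rotation as R
def cam(n,st=None):
    c=r.get_calibration(n)
    if n=="wrist":
        T=np.eye(4);T[:3,:3]=R.from_euler('xyz',st['tcp_rot']).as_matrix();T[:3,3]=st['eef_pos']
        M=T@np.array(c['mount']); return c['mtx'],M[:3,:3],M[:3,3]
    return c['mtx'],R.from_euler('xyz',c['rotation']).as_matrix(),np.array(c['position'])
def cloud(d,C):
    K,Rm,t=C; v,u=np.mgrid[:d.shape[0],:d.shape[1]]
    P=np.stack([(u-K[0,2])/K[0,0]*d,(v-K[1,2])/K[1,1]*d,d],-1)
    return P@Rm.T+t
def ray(uv,z,C):
    K,Rm,t=C; uv=np.atleast_2d(uv).astype(float)
    D=np.c_[(uv[:,0]-K[0,2])/K[0,0],(uv[:,1]-K[1,2])/K[1,1],np.ones(len(uv))]@Rm.T
    return t+D*((z-t[2])/D[:,2])[:,None]
def proj(P,C):
    K,Rm,t=C; q=(np.atleast_2d(P)-t)@Rm
    return np.c_[q[:,0]/q[:,2]*K[0,0]+K[0,2],q[:,1]/q[:,2]*K[1,1]+K[1,2]]
def circ(P):
    x,y=P[:,0],P[:,1]; A=np.c_[2*x,2*y,np.ones(len(x))]
    for _ in range(4):
        s=np.linalg.lstsq(A,x*x+y*y,rcond=None)[0]; rad=np.sqrt(s[2]+s[0]**2+s[1]**2)
        e=np.abs(np.hypot(x-s[0],y-s[1])-rad); k=e<max(1.5,1.5*np.median(e)); A,x,y=A[k],x[k],y[k]
    return s[0],s[1],rad,len(x)
E
cat > m.py <<'E'
from h import *
HUE={'blue':(100,125),'yellow':(21,32),'green':(50,85),'red':(172,8)}
def mask(p,c):
    hsv=cv2.cvtColor(p,cv2.COLOR_RGB2HSV);H,S,V=cv2.split(hsv);a,b=HUE[c]
    m=((H>=a)&(H<=b)) if a<b else ((H>=a)|(H<=b))
    return (m&(S>140)&(V>50)).astype(np.uint8)
if __name__=="__main__":
    for n in ["scene","side"]:
        f=np.load(f"pics/{n}0.npz");p,d=f['p'],f['d'];C=cam(n);W=cloud(d,C)
        for c in HUE:
            k,l,s,ce=cv2.connectedComponentsWithStats(mask(p,c))
            for i in range(1,k):
                if s[i,4]<60: continue
                Q=W[(l==i)&(d>0)]; x,y=np.median(Q[:,:2],0)
                if not(0<x<1100 and abs(y)<600) or len(Q)<30: continue
                top=np.percentile(Q[:,2],97); T=Q[Q[:,2]>top-4]
                # ellipse of outer contour (rim plane)
                print(n,c,ce[i].round(),s[i,4],'med',np.round([x,y],0),'top',top.round(1),'ring',np.round(circ(T),1) if len(T)>10 else '')
        # fingers
        st={'eef_pos':[624.5,0,230.5]}
        k=(np.hypot(W[...,0]-624.5,W[...,1])<75)&(W[...,2]>150)&(W[...,2]<330)
        Q=W[k];print(n,'finger lowest',np.sort(Q[:,2])[:8].round(1))
        for z in range(200,300,8):
            q=Q[(Q[:,2]>=z)&(Q[:,2]<z+8)]
            if len(q):print(z,'x',q[:,0].min().round(),q[:,0].max().round(),'y',q[:,1].min().round(),q[:,1].max().round(),len(q))
E
python3 m.py
```

```text
scene blue [435. 182.] 409 med [403. 303.] top 42.5 ring [382.5 305.6  26.7  56. ]
scene blue [616. 325.] 1449 med [825. 469.] top 37.2 ring [820.7 459.6  26.8 152. ]
scene blue [137. 372.] 7050 med [ 900. -213.] top 50.0 ring [ 840.6 -225.2   95.2 1420. ]
scene yellow [415. 232.] 503 med [596. 215.] top 42.6 ring [575.9 217.3  26.8  70. ]
scene yellow [397. 267.] 1134 med [712. 159.] top 54.9 ring [686.4 162.8  34.2 196. ]
scene yellow [483. 266.] 1218 med [714. 306.] top 55.2 ring [691.4 313.3  34.4 189. ]
scene green [329. 250.] 523 med [645.  45.] top 41.5 ring [623.4  45.2  26.7  98. ]
scene red [467. 207.] 591 med [513. 342.] top 43.3 ring [495.6 345.6  26.7  91. ]
scene red [364. 267.] 372 med [822.  87.] top 151.7 ring [816.9  87.1  11.1  94. ]
scene finger lowest [245.3 245.5 245.5 245.7 245.8 245.9 245.9 245.9]
240 x 670.0 675.0 y -10.0 12.0 28
248 x 671.0 681.0 y -9.0 12.0 49
256 x 579.0 682.0 y -9.0 12.0 108
264 x 579.0 682.0 y -10.0 12.0 104
272 x 671.0 681.0 y -10.0 11.0 80
280 x 673.0 684.0 y -9.0 13.0 25
288 x 665.0 699.0 y -12.0 15.0 61
296 x 591.0 699.0 y -14.0 18.0
[... 311 characters left out ...]
ring [684.5 160.8  34.6  85. ]
side yellow [192. 290.] 249 med [679. 303.] top 56.9 ring [689.8 311.8  34.3 114. ]
side green [276. 219.] 317 med [614.  61.] top 43.2 ring [621.6  43.8  26.6  48. ]
side red [186. 173.] 129 med [810.  90.] top 153.6 ring [812.7  86.3  10.7  28. ]
side red [274. 342.] 603 med [490. 356.] top 44.5 ring [494.8 343.9  26.7 131. ]
side finger lowest [245.1 246.3 246.6 246.9 247.2 247.2 247.6 247.9]
240 x 576.0 674.0 y -5.0 7.0 8
248 x 568.0 679.0 y -14.0 12.0 43
256 x 568.0 679.0 y -12.0 13.0 60
264 x 568.0 679.0 y -14.0 13.0 63
272 x 567.0 680.0 y -12.0 11.0 67
280 x 566.0 687.0 y -11.0 12.0 52
288 x 550.0 698.0 y -16.0 14.0 100
296 x 550.0 696.0 y -14.0 15.0 178
```

```bash
python3 - <<'E'
from h import *
def ring(W,sel,z0,z1,cx,cy,rr,lab):
    k=sel&(W[...,2]>z0)&(W[...,2]<z1)&(np.hypot(W[...,0]-cx,W[...,1]-cy)<rr)
    Q=W[k]
    if len(Q)>8: print(lab,len(Q),'z',np.percentile(Q[:,2],[5,50,98]).round(1),'mean',Q[:,:2].mean(0).round(1),'circ',np.round(circ(Q),1))
    else: print(lab,len(Q))
for n,px in [("scene",dict(pan=(158,233),beaker=(211,235),lid=(384,203),jar=(321,198),dish=(324,177))),("side",dict(pan=(342,142),beaker=(323,155),lid=(326,281),jar=(338,222),yel=(264,275)))]:
    f=np.load(f"pics/{n}0.npz");p,d=f['p'],f['d'];C=cam(n);W=cloud(d,C);
    for k,(u,v) in px.items():
        w=np.nanmedian(W[v-3:v+4,u-3:u+4].reshape(-1,3),0);print(n,k,w.round(1))
    ok=d>0
    w=W[px['pan'][1],px['pan'][0]]
    ring(W,ok,44,54,w[0],w[1],45,'pan rim')
    w=W[px['lid'][1],px['lid'][0]]
    ring(W,ok,9,17,w[0],w[1],40,'lid disc'); ring(W,ok,25,60,w[0],w[1],40,'knob')
    ring(W,ok,42,60,w[0],w[1],40,'knobtop')
    w=W[px['beaker'][1],px['beaker'][0]]; ring(W,ok,70,90,w[0],w[1],60,'beaker')
    w=W[px['jar'][1],px['jar'][0]]; ring(W,ok,56,70,w[0],w[1],40,'jar')
    if n=='side': ring(W,ok,39,48,576,217,45,'yel')
    k=ok&(W[...,2]>10)&(W[...,2]<26)&(W[...,1]<-20)&(W[...,1]>-350)&(W[...,0]>450)&(W[...,0]<760)&(p.max(2)<70)
    Q=W[k][:,:2].astype(np.float32); print('plate',cv2.minAreaRect(Q))
E
python3 - <<'E'
import cv2
s=cv2.imread('pics/scene0.png');t=cv2.imread('pics/side0.png')
a=cv2.resize(s[165:295,360:520],(800,650))[:600];b=cv2.resize(t[215:365,150:370],None,fx=2.7,fy=2.7)
cv2.imwrite('pics/ca.png',a);cv2.imwrite('pics/cb.png',b)
E
```

```text
scene pan [ 589.4 -281.8   42.3]
scene beaker [ 609.  -173.4   52.8]
scene lid [462.9 173.8  18.5]
scene jar [489.6  34.7  52.8]
scene dish [333.3  44.9  17. ]
pan rim 110 z [44.6 47.4 49.5] mean [ 578.1 -284.6] circ [ 565.4 -288.1   26.5   88. ]
lid disc 232 z [10.3 13.8 16.3] mean [461.5 172.3] circ [455.7 173.2  23.8  65. ]
knob 132 z [27.  40.8 47.2] mean [457.9 172.2] circ [454.2 173.1   9.6  82. ]
knobtop 59 z [43.7 45.8 47.4] mean [454.5 172.9] circ [454.4 172.5   8.9  33. ]
beaker 290 z [70.7 75.7 79.6] mean [ 583.2 -179.6] circ [ 582.7 -179.8   28.3  239. ]
jar 169 z [57.2 60.6 62.5] mean [474.6  35. ] circ [473.6  34.5  17.   56. ]
plate ((577.5007934570312, -232.25709533691406), (226.4470977783203, 126.68750762939453), 81.45198822021484)
side pan [ 559.4 -289.4   39.6]
side beaker [ 579.2 -160.4   70.5]
side lid [448.4 181.3  19.9]
side jar [466.4  45.5  60.6]
side yel [573.2 215.2  30.1]
pan rim 91 z [44.8 48.6 52.1] mean [ 563.8 -289.1] circ [ 564.3 -290.1   26.6   51. ]
lid disc 331 z [10.7 14.2 16.6] mean [450.6 177.9] circ [452.3 173.4  23.7  96. ]
knob 152 z [26.7 44.4 48.5] mean [451.7 174.9] circ [452.2 172.2   9.9  88. ]
knobtop 90 z [43.4 46.2 48.7] mean [452.3 172.3] circ [452.8 172.1   9.6  38. ]
beaker 168 z [70.4 76.1 81.8] mean [ 581.8 -182.5] circ [ 581.1 -182.2   28.1  109. ]
jar 194 z [57.7 61.3 64. ] mean [470.7  35.1] circ [470.4  35.3  16.5  67. ]
yel 154 z [39.9 42.7 45.6] mean [574.6 216.4] circ [574.2 215.5  26.7 114. ]
plate ((571.699951171875, -233.40321350097656), (228.96847534179688, 128.24212646484375), 81.43601989746094)
```

View pics/ca.png

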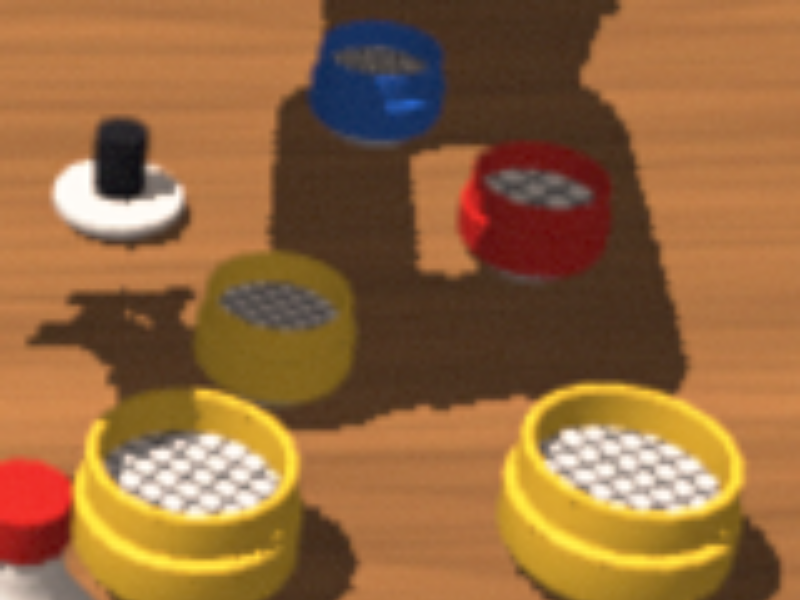

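View pics/cb.png

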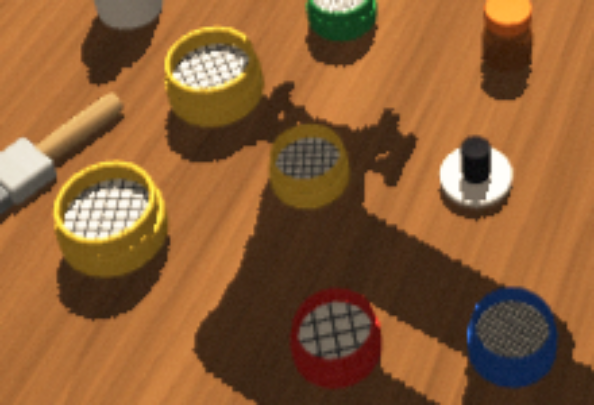

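```bash
cat > go.py <<'E'
from h import *
import sys
def need(tgt):
    s=r.sense();M=R.from_euler('xyz',s['tcp_rot']).as_matrix()
    d=M.T@(np.array(tgt)-s['eef_pos'])/10
    # desired orientation: x down, y world -? keep start
    M0=np.array([[0,0,-1],[0,-1,0],[-1,0,0.]]) 
    return s,M,d
if __name__=="__main__":
    s,M,d=need([float(a) for a in sys.argv[1:4]])
    M0=np.round(M)
    print('t',s['clock'].round(2) if hasattr(s['clock'],'round') else s['clock'],'pos',s['eef_pos'].round(1),'open',round(s['opening'],3),'F',s['contact_force'].round(1));print('M',M.round(3).tolist())
    print('shift cm',d.round(2),'rotvec fix deg',np.degrees(R.from_matrix(M.T@M0).as_rotvec()).round(2))
E
python3 go.py 381.7 305.1 100
```

```text
t 0.15 pos [624.6  -0.  230.7] open 0.999 F [ 0.  -0.1 -0.1]
M [[-0.001, 0.0, 1.0], [0.0, 1.0, -0.0], [-1.0, 0.0, -0.001]]
shift cm [ 13.1   30.51 -24.28] rotvec fix deg [-0.   -0.06 -0.  ]
```

jog_arm(
  series=[
    [0,0,0,0,3.05,-2.43,1],
    [0,0,0,0,3.05,-2.43,1],
    [0,0,0,0,3.05,-2.43,1],
    [0,0,0,0,3.05,-2.43,1],
    [0,0,0,0,3.05,-2.43,1],
    [0,0,0,0,3.05,-2.43,1],
    [0,0,0,0,3.05,-2.43,1],
    [0,0,0,0,3.05,-2.43,1],
    [0,0,0,0,3.05,-2.43,1],
    [0,0,0,0,3.05,-2.43,1],
    [0,0,0,3.2,0,0,1],
    [0,0,0,3.2,0,0,1],
    [0,0,0,3.2,0,0,1],
    [0,0,0,3.5,0,0,1],
    [0,0,0,0,0,0,1],
    [0,0,0,0,0,0,1],
  ],
)

```text
clock: 1.75
eef_pos: [381.8, 304.8, 100.4]
tcp_rot: [-2.472, 1.569, -2.472]
contact_force: [0.2, 0.5, 0.1]
opening: 1.004
```

```bash
python3 go.py 381.7 305.1 0
python3 - <<'E'
from h import *
p,d=r.grab_frame("side");cv2.imwrite("pics/s1.png",p[:,:,::-1])
E
```

```text
t 1.75 pos [381.8 304.8 100.4] open 1.004 F [0.2 0.5 0.1]
M [[-0.001, 0.0, 1.0], [-0.001, 1.0, -0.0], [-1.0, -0.001, -0.001]]
shift cm [10.04  0.04  0.  ] rotvec fix deg [-0.   -0.07  0.06]
```

View pics/s1.png

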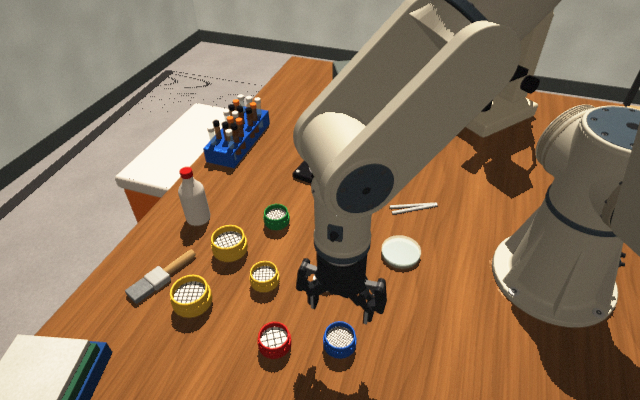

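The gripper is above the blue sieve (340,340); the jaws, around (310,290) to (375,305), are clear of the red sieve. Descending and gripping.

jog_arm(
  series=[
    [0,0,0,2.5,0,0,1],
    [0,0,0,2.5,0,0,1],
    [0,0,0,2.5,0,0,1],
    [0,0,0,1.5,0,0,1],
    [0,0,0,0.95,0,0,1],
    [0,0,0,0,0,0,1],
    [0,0,0,0,0,0,0.65],
    [0,0,0,0,0,0,0.6],
    [0,0,0,0,0,0,0.6],
    [0,0,0,0,0,0,0.6],
    [0,0,0,0,0,0,0.6],
    [0,0,0,0,0,0,0.6],
  ],
  force=40,
)

```text
clock: 3.0
eef_pos: [382.7, 305.6, 2.4]
tcp_rot: [0.699, 1.569, 0.699]
contact_force: [-1.4, -1.5, 10.0]
opening: 0.707
```

jog_arm(
  series=[
    [0,0,0,-0.2,0,0,0.6],
    [0,0,0,-1,0,0,0.6],
    [0,0,0,-2,0,0,0.6],
    [0,0,0,-3,0,0,0.6],
    [0,0,0,-3,0,0,0.6],
    [0,0,0,0,0,0,0.6],
    [0,0,0,0,0,0,0.6],
  ],
)

```text
clock: 3.7
eef_pos: [382.4, 305.3, 93.8]
tcp_rot: [0.671, 1.569, 0.671]
contact_force: [0.8, 0.3, -1.8]
opening: 0.708
```

```bash
python3 go.py 564.9 -289.1 200
python3 - <<'E'
from h import *
from m import mask
s=r.sense()
for n in["side","scene","wrist"]:
    p,d=r.grab_frame(n);cv2.imwrite(f"pics/{n}2.png",p[:,:,::-1])
    C=cam(n,s);W=cloud(d,C);Q=W[(mask(p,'blue')>0)&(d>0)];Q=Q[np.hypot(Q[:,0]-382,Q[:,1]-305)<45]
    if len(Q)<20: continue
    top=np.percentile(Q[:,2],96);T=Q[Q[:,2]>top-5];print(n,len(Q),Q[:,2].min(),top,np.round(circ(T),1))
q=cv2.imread('pics/side2.png')[220:370,230:430];cv2.imwrite('pics/side2c.png',cv2.resize(q,None,fx=4,fy=4))
E
```

```text
t 3.7 pos [382.4 305.3  93.8] open 0.708 F [ 0.8  0.3 -1.8]
M [[0.002, -0.0, 1.0], [0.001, 1.0, 0.0], [-1.0, 0.001, 0.002]]
shift cm [-10.67 -59.43  18.27] rotvec fix deg [ 0.    0.1  -0.08]
side 439 103.59545135185544 134.8111569344733 [381.7 304.3  26.9  98. ]
scene 241 99.60487143825026 133.29814391259353 [383.6 306.8  28.6  45. ]
wrist 2698 116.9626138709859 133.47491721920804 [ 383.7  305.7   26.4 1334. ]
```

View pics/side2c.png

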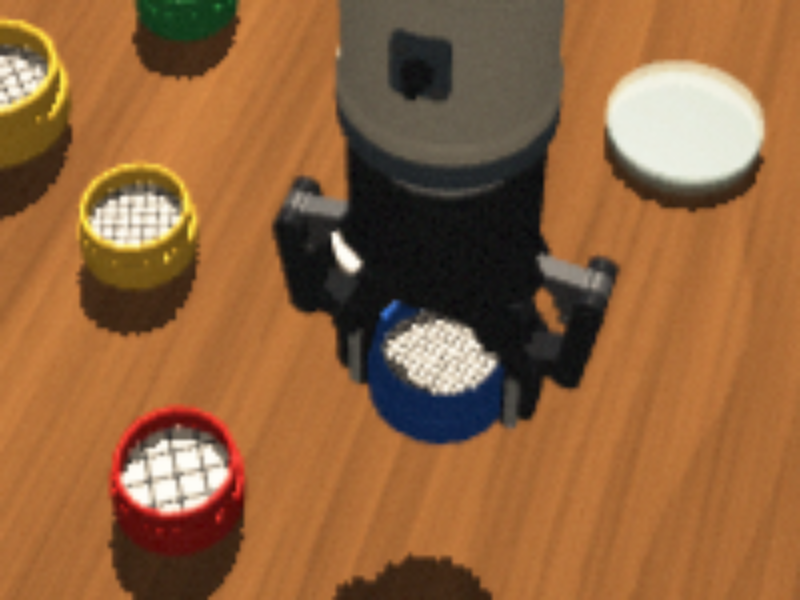

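View pics/wrist2.png

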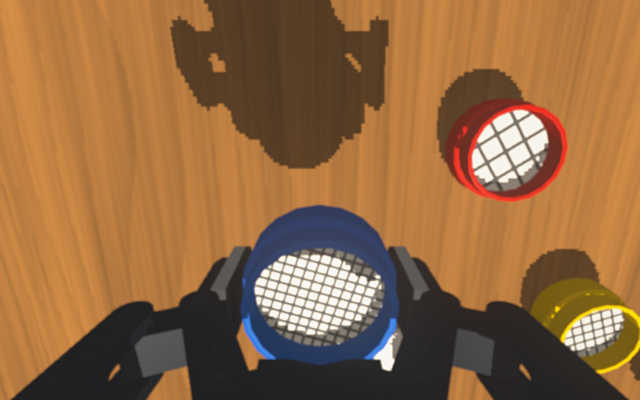

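jog_arm(
  series=[
    [0,0,0,-3.5,0,0,0.6],
    [0,0,0,-3.5,0,0,0.6],
    [0,0,0,-3.6,-1.5,0.5,0.6],
    [0,0,0,0,-3.4,1.05,0.6],
    [0,0,0,0,-3.4,1.05,0.6],
    [0,0,0,0,-3.4,1.05,0.6],
    [0,0,0,0,-3.4,1.05,0.6],
    [0,0,0,0,-3.4,1.05,0.6],
    [0,0,0,0,-3.4,1.05,0.6],
    [0,0,0,0,-3.4,1.05,0.6],
    [0,0,0,0,-3.4,1.05,0.6],
    [0,0,0,0,-3.4,1.05,0.6],
    [0,0,0,0,-3.4,1.05,0.6],
    [0,0,0,0,-3.4,1.05,0.6],
    [0,0,0,0,-3.4,1.05,0.6],
    [0,0,0,0,-3.4,1.05,0.6],
    [0,0,0,0,-3.4,1.05,0.6],
    [0,0,0,0,-1.5,0.5,0.6],
    [0,0,0,0,0,0,0.6],
    [0,0,0,0,0,0,0.6],
  ],
)

```text
clock: 5.85
eef_pos: [538.2, -200.3, 197.7]
tcp_rot: [2.589, 1.568, 2.589]
contact_force: [-0.3, 0.8, -1.8]
opening: 0.707
```

```bash
python3 go.py 564.9 -289.1 90
python3 - <<'E'
from h import *
from m import mask
s=r.sense()
p,d=r.grab_frame("wrist");cv2.imwrite(f"pics/wrist3.png",p[:,:,::-1])
C=cam("wrist",s);W=cloud(d,C)
k=(W[...,2]>44)&(W[...,2]<53)&(np.hypot(W[...,0]-565,W[...,1]+289)<34)&(d>0);Q=W[k];print(len(Q),np.round(circ(Q),1),np.percentile(Q[:,2],[5,50,95]))
E
```

```text
t 5.85 pos [ 538.2 -200.3  197.7] open 0.707 F [-0.3  0.8 -1.8]
M [[-0.002, 0.001, 1.0], [0.001, 1.0, -0.001], [-1.0, 0.001, -0.002]]
shift cm [10.76 -8.9   2.7 ] rotvec fix deg [-0.04 -0.12 -0.07]
  return _methods._mean(a, axis=axis, dtype=dtype,
  ret = ret.dtype.type(ret / rcount)
Traceback (most recent call last):
IndexError: index -1 is out of bounds for axis 0 with size 0
```

View pics/wrist3.png

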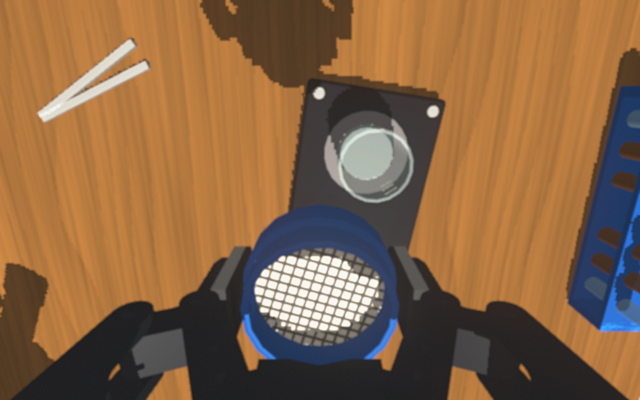

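jog_arm(
  series=[
    [0,0,0,0,-3,0.9,0.6],
    [0,0,0,0,-3,0.9,0.6],
    [0,0,0,0,-2.9,0.9,0.6],
    [0,0,0,0,0,0,0.6],
    [0,0,0,3,0,0,0.6],
    [0,0,0,3,0,0,0.6],
    [0,0,0,3,0,0,0.6],
    [0,0,0,2.5,0,0,0.6],
    [0,0,0,0.9,0,0,0.6],
    [0,0,0,0,0,0,0.6],
    [0,0,0,0,0,0,0.6],
  ],
)

```text
clock: 7.0
eef_pos: [566.7, -289.6, 75.9]
tcp_rot: [-0.404, 1.57, -0.403]
contact_force: [1.1, -0.1, -1.6]
opening: 0.711
```

```bash
python3 go.py 564.9 -289.1 41.5
cat > chk.py <<'E'
from h import *
from m import mask
import sys
tag,col,x,y,zlo,zhi=sys.argv[1],sys.argv[2],*map(float,sys.argv[3:7])
s=r.sense()
for n in["side","scene","wrist"]:
    s=r.sense();p,d=r.grab_frame(n);cv2.imwrite(f"pics/{n}{tag}.png",p[:,:,::-1]);np.savez(f"pics/{n}{tag}.npz",p=p,d=d)
    C=cam(n,s);W=cloud(d,C);near=(d>0)&(np.hypot(W[...,0]-x,W[...,1]-y)<42)
    Q=W[(mask(p,col)>0)&near]
    if len(Q)>20:
        top=np.percentile(Q[:,2],96);T=Q[Q[:,2]>top-5];A=np.c_[T[:,:2],np.ones(len(T))];pl=np.linalg.lstsq(A,T[:,2],rcond=None)[0]
        print(n,col,len(Q),'z',Q[:,2].min().round(1),top.round(1),'ring',np.round(circ(T),1),'tilt',pl[:2].round(3))
    Q=W[near&(W[...,2]>zlo)&(W[...,2]<zhi)&(p.min(2)>110)]
    if len(Q)>10: print('   rim below',len(Q),np.round(circ(Q),1),np.percentile(Q[:,2],[5,50,95]).round(1))
u,v=proj([x,y,60],cam("side"))[0].astype(int);a=cv2.imread(f'pics/side{tag}.png')[max(0,v-60):v+50,u-60:u+60]
u,v=proj([x,y,60],cam("scene"))[0].astype(int);b=cv2.imread(f'pics/scene{tag}.png')[max(0,v-60):v+50,u-60:u+60]
h=min(len(a),len(b));cv2.imwrite(f'pics/c{tag}.png',cv2.resize(np.hstack([a[:h],b[:h]]),None,fx=3.3,fy=3.3))
E
python3 chk.py 4 blue 565 -289 44 52
```

```text
t 7.0 pos [ 566.7 -289.6   75.9] open 0.711 F [ 1.1 -0.1 -1.6]
M [[0.001, -0.001, 1.0], [-0.0, 1.0, 0.001], [-1.0, -0.0, 0.001]]
shift cm [ 3.44  0.05 -0.18] rotvec fix deg [0.03 0.06 0.02]
side blue 262 z 83.7 116.3 ring [ 565.6 -290.2   26.9   40. ] tilt [-0.044  0.021]
   rim below 29 [ 564.4 -291.5   26.    23. ] [45.2 49.2 51.6]
scene blue 344 z 83.0 115.6 ring [ 567.6 -288.9   27.1   45. ] tilt [-0.035  0.047]
   rim below 82 [ 565.5 -288.7   26.6   65. ] [44.3 46.7 49.2]
wrist blue 2547 z 86.7 116.1 ring [ 568.2 -289.6   26.4 1278. ] tilt [0.037 0.164]
   rim below 787 [ 566.5 -289.3   26.4  700. ] [44.9 47.3 48.3]
```

View pics/c4.png

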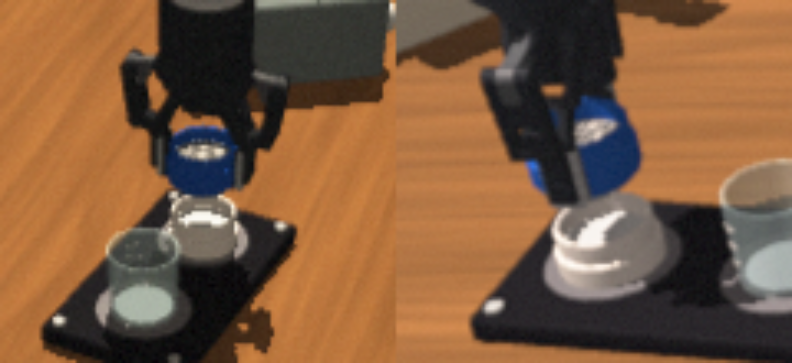

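jog_arm(
  series=[
    [0,0,0,1,0,-0.17,0.6],
    [0,0,0,1,0,0,0.6],
    [0,0,0,0.5,0,0,0.6],
    [0,0,0,0.5,0,0,0.6],
    [0,0,0,0.3,0,0,0.6],
    [0,0,0,0,0,0,0.6],
    [0,0,0,0,0,0,0.6],
  ],
)

```text
clock: 7.85
eef_pos: [563.9, -289.9, 42.4]
tcp_rot: [2.695, 1.57, 2.695]
contact_force: [-5.2, 2.0, 8.9]
opening: 0.71
```

```bash
python3 go.py 565 -289.6 41.5; python3 chk.py 5 blue 565 -289 44 52
```

```text
t 7.85 pos [ 563.9 -289.9   42.4] open 0.71 F [-5.2  2.   8.9]
M [[-0.001, 0.0, 1.0], [0.0, 1.0, -0.0], [-1.0, 0.0, -0.001]]
shift cm [0.09 0.03 0.11] rotvec fix deg [-0.   -0.05 -0.02]
side blue 245 z 52.3 83.4 ring [ 561.9 -290.2   27.    38. ] tilt [-0.073  0.025]
scene blue 314 z 49.7 82.0 ring [ 565.7 -292.2   29.4   42. ] tilt [-0.031  0.046]
wrist blue 2682 z 53.3 82.1 ring [ 565.2 -289.3   26.4 1219. ] tilt [0.042 0.199]
   rim below 81 [ 565.6 -298.5   36.4   65. ] [44.1 45.6 51.8]
```

View pics/c5.png

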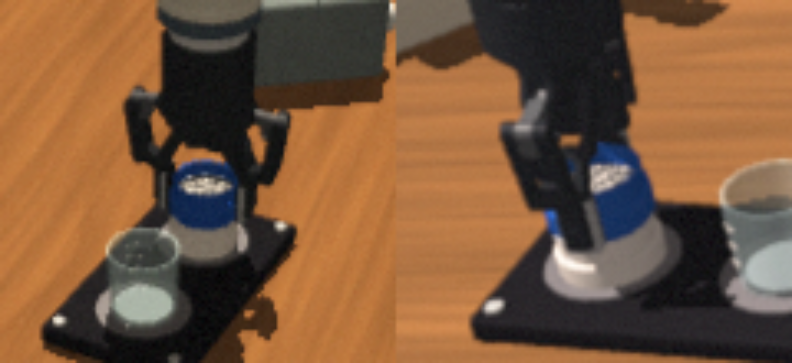

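The blue sieve is down in the pan, with its top at z = 82 as expected. Releasing.

jog_arm(
  series=[
    [0,0,0,0,0,0,0.85],
    [0,0,0,0,0,0,1],
    [0,0,0,0,0,0,1],
    [0,0,0,0,0,0,1],
    [0,0,0,-1,0,0,1],
    [0,0,0,-2.5,0,0,1],
    [0,0,0,-4,0,0,1],
    [0,0,0,-4,0,0,1],
    [0,0,0,-4,0,0,1],
    [0,0,0,0,0,0,1],
  ],
)

```text
clock: 9.0
eef_pos: [567.4, -291.6, 203.8]
tcp_rot: [-0.476, 1.561, -0.476]
contact_force: [-0.1, -0.5, 0.0]
opening: 1.002
```

```bash
python3 go.py 575 216.4 200; python3 chk.py 6 blue 565 -289 44 52
```

```text
t 9.0 pos [ 567.4 -291.6  203.8] open 1.002 F [-0.1 -0.5  0. ]
M [[0.009, 0.0, 1.0], [-0.005, 1.0, 0.0], [-1.0, -0.005, 0.009]]
shift cm [ 0.15 50.8   0.76] rotvec fix deg [0.   0.52 0.27]
side blue 267 z 53.1 83.1 ring [ 562.9 -290.7   26.8   42. ] tilt [-0.029  0.003]
scene blue 594 z 50.4 81.4 ring [ 564.7 -288.4   26.7  120. ] tilt [0.002 0.004]
   rim below 40 [ 569.  -289.8   23.8   27. ] [44.6 46.1 49.4]
wrist blue 820 z 18.0 82.5 ring [ 565.4 -290.    26.9  675. ] tilt [ 0.001 -0.006]
```

View pics/c6.png

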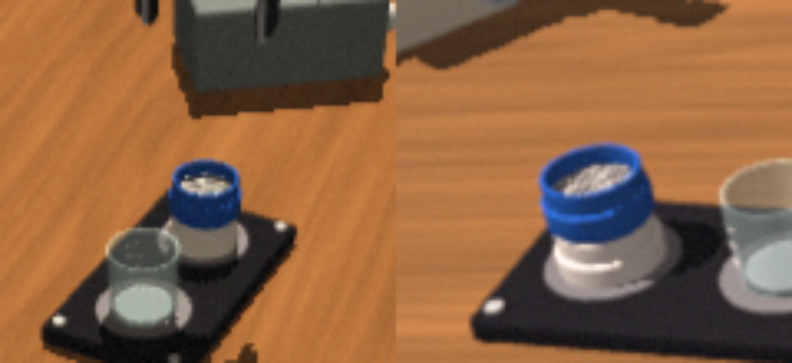

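The blue sieve (scene view) is level in the pan, top at z ≈ 82, tilt ≈ 0. Next, the small yellow one.

jog_arm(
  series=[
    [0,0,0,0,2,0.76,1],
    [0,0,0,0,3.8,0,1],
    [0,0,0,0,3.8,0,1],
    [0,0,0,0,3.8,0,1],
    [0,0,0,0,3.8,0,1],
    [0,0,0,0,3.8,0,1],
    [0,0,0,0,3.8,0,1],
    [0,0,0,0,3.8,0,1],
    [0,0,0,0,3.8,0,1],
    [0,0,0,0,3.8,0,1],
    [0,0,0,0,3.8,0,1],
    [0,0,0,0,3.8,0,1],
    [0,0,0,0,3.8,0,1],
    [0,0,0,0,3.2,0,1],
    [0,0,0,3,0,0,1],
    [0,0,0,3,0,0,1],
    [0,0,0,3,0,0,1],
    [0,0,0,0.5,0,0,1],
    [0,0,0,0,0,0,1],
    [0,0,0,0,0,0,1],
  ],
)

```text
clock: 11.15
eef_pos: [572.4, 218.1, 102.5]
tcp_rot: [0.364, 1.57, 0.364]
contact_force: [-0.5, -0.1, 0.9]
opening: 1.003
```

```bash
python3 go.py 575 216.4 2.5; python3 chk.py 7 yellow 575 216 44 52
```

```text
t 11.15 pos [572.4 218.1 102.5] open 1.003 F [-0.5 -0.1  0.9]
M [[0.001, 0.0, 1.0], [0.0, 1.0, -0.0], [-1.0, 0.0, 0.001]]
shift cm [10.   -0.17  0.25] rotvec fix deg [-0.01  0.04 -0.01]
side yellow 170 z 13.5 44.9 ring [574.1 215.4  26.9  79. ] tilt [-0.002 -0.   ]
scene yellow 535 z -1.1 43.1 ring [575.6 217.   27.1 105. ] tilt [-0.011  0.004]
wrist yellow 2711 z -0.8 42.3 ring [ 576.1  217.1   26.6 1261. ] tilt [0.002 0.007]
```

View pics/wrist7.png

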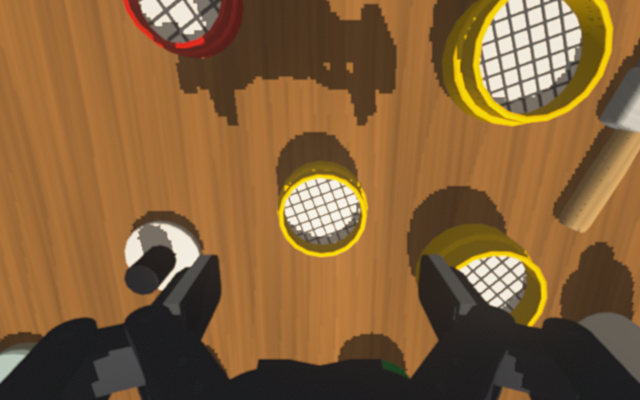

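The small yellow sieve is at (322,215), clear of the fingers. The big one at (490,290) is outside the right finger's path.

jog_arm(
  series=[
    [0,0,0,2.5,-0.13,0.3,1],
    [0,0,0,2.5,0,0,1],
    [0,0,0,2.5,0,0,1],
    [0,0,0,1.5,0,0,1],
    [0,0,0,0.85,0,0,1],
    [0,0,0,0,0,0,1],
    [0,0,0,0,0,0,0.65],
    [0,0,0,0,0,0,0.6],
    [0,0,0,0,0,0,0.6],
    [0,0,0,0,0,0,0.6],
    [0,0,0,0,0,0,0.6],
    [0,0,0,0,0,0,0.6],
    [0,0,0,-1,0,0,0.6],
    [0,0,0,-2,0,0,0.6],
    [0,0,0,-3,0,0,0.6],
    [0,0,0,-4,0,0,0.6],
    [0,0,0,-4,0,0,0.6],
    [0,0,0,-4,0,0,0.6],
    [0,0,0,-2,0,0,0.6],
    [0,0,0,0,0,0,0.6],
  ],
)

```text
clock: 13.3
eef_pos: [576.9, 217.4, 208.0]
tcp_rot: [0.358, 1.563, 0.358]
contact_force: [0.1, -0.5, -1.2]
opening: 0.708
```

```bash
python3 go.py 565 -289.7 200; python3 chk.py 8 yellow 575 216 44 52
```

```text
t 13.3 pos [576.9 217.4 208. ] open 0.708 F [ 0.1 -0.5 -1.2]
M [[0.007, -0.0, 1.0], [0.003, 1.0, 0.0], [-1.0, 0.003, 0.007]]
shift cm [  0.66 -50.72  -1.19] rotvec fix deg [ 0.    0.4  -0.15]
side yellow 96 z 213.6 247.4 ring [575.7 215.7  27.1  23. ] tilt [-0.105 -0.024]
scene yellow 405 z 0.9 243.1 ring [576.6 217.3  26.9  71. ] tilt [0.034 0.036]
wrist yellow 10313 z 210.2 240.6 ring [ 575.8  217.2   26.5 4008. ] tilt [-0.001  0.025]
```

View pics/side8.png

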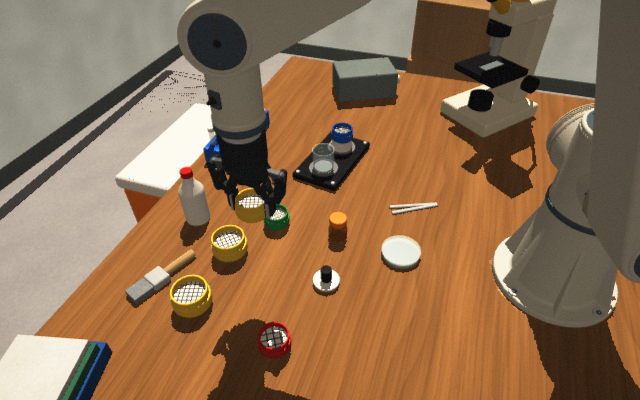

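The yellow sieve is held (250,205); the others haven't moved.

jog_arm(
  series=[
    [0,0,0,0,-2,-0.6,0.6],
    [0,0,0,0,-3.8,-0.6,0.6],
    [0,0,0,0,-3.8,0,0.6],
    [0,0,0,0,-3.8,0,0.6],
    [0,0,0,0,-3.8,0,0.6],
    [0,0,0,0,-3.8,0,0.6],
    [0,0,0,0,-3.8,0,0.6],
    [0,0,0,0,-3.8,0,0.6],
    [0,0,0,0,-3.8,0,0.6],
    [0,0,0,0,-3.8,0,0.6],
    [0,0,0,0,-3.8,0,0.6],
    [0,0,0,0,-3.8,0,0.6],
    [0,0,0,0,-3.8,0,0.6],
    [0,0,0,0,-3.1,0,0.6],
    [0,0,0,0,0,0,0.6],
    [0,0,0,3,0,0,0.6],
    [0,0,0,3,0,0,0.6],
    [0,0,0,3,0,0,0.6],
    [0,0,0,0.8,0,0,0.6],
    [0,0,0,0,0,0,0.6],
  ],
)

```text
clock: 15.45
eef_pos: [561.2, -289.4, 103.4]
tcp_rot: [2.66, 1.566, 2.66]
contact_force: [-0.4, 0.3, -1.1]
opening: 0.706
```

jog_arm(
  series=[
    [0,0,0,0,0,0,0.6],
    [0,0,0,0,0,0,0.6],
  ],
)

```text
clock: 15.65
eef_pos: [563.8, -290.7, 106.9]
tcp_rot: [-0.481, 1.568, -0.481]
contact_force: [0.6, 0.6, -1.4]
opening: 0.708
```

```bash
cat > chk2.py <<'E'
# relative: held ring vs ring below, by colours
from h import *
from m import mask
import sys
tag,held,below,zb=sys.argv[1],sys.argv[2],sys.argv[3],float(sys.argv[4]);x,y=565,-289.5
for n in["side","scene","wrist"]:
    s=r.sense();p,d=r.grab_frame(n);cv2.imwrite(f"pics/{n}{tag}.png",p[:,:,::-1])
    C=cam(n,s);W=cloud(d,C);near=(d>0)&(np.hypot(W[...,0]-x,W[...,1]-y)<42)
    for c in (held,below):
        Q=W[(mask(p,c)>0)&near]
        if c==below: Q=Q[Q[:,2]<zb+4]
        else: Q=Q[Q[:,2]>zb+4]
        if len(Q)<20: continue
        top=np.percentile(Q[:,2],96);T=Q[Q[:,2]>top-5]
        A=np.c_[T[:,:2],np.ones(len(T))];pl=np.linalg.lstsq(A,T[:,2],rcond=None)[0]
        print(n,c,len(Q),'z',Q[:,2].min().round(1),top.round(1),'ring',np.round(circ(T),1),'tilt',pl[:2].round(3))
im=[]
for n in("side","scene"):
    u,v=proj([x,y,100],cam(n))[0].astype(int);im.append(cv2.imread(f'pics/{n}{tag}.png')[v-70:v+70,u-60:u+60])
cv2.imwrite(f'pics/c{tag}.png',cv2.resize(np.hstack(im),None,fx=3.3,fy=3.3))
E
python3 go.py 565 -289.7 76;python3 chk2.py 9 yellow blue 82
```

```text
t 15.65 pos [ 563.8 -290.7  106.9] open 0.708 F [ 0.6  0.6 -1.4]
M [[0.002, -0.0, 1.0], [-0.001, 1.0, 0.0], [-1.0, -0.001, 0.002]]
shift cm [3.09 0.1  0.12] rotvec fix deg [0.01 0.12 0.06]
side yellow 64 z 105.1 146.9 ring [ 562.9 -291.4   26.6   14. ] tilt [-0.032 -0.017]
side blue 249 z 51.6 82.8 ring [ 562.7 -290.4   26.5   43. ] tilt [-0.022  0.011]
scene yellow 331 z 111.6 143.7 ring [ 564.8 -290.5   27.9   58. ] tilt [-0.044  0.054]
scene blue 569 z 49.3 81.4 ring [ 564.6 -288.5   26.5  105. ] tilt [ 0.017 -0.009]
wrist yellow 10351 z 112.1 143.7 ring [ 564.7 -290.    26.5 3980. ] tilt [0.    0.024]
wrist blue 1747 z 16.7 82.1 ring [ 565.3 -289.7   26.7  523. ] tilt [-0.004 -0.085]
```

View pics/c9.png

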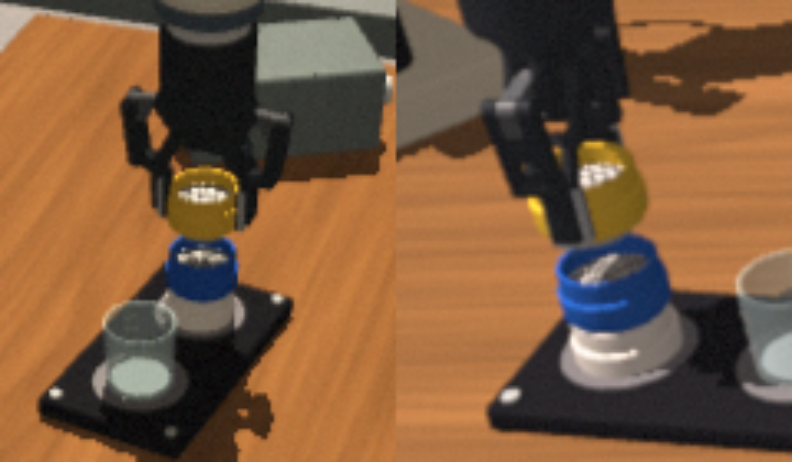

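jog_arm(
  series=[
    [0,0,0,1,0.08,0.03,0.6],
    [0,0,0,0.8,0,0,0.6],
    [0,0,0,0.5,0,0,0.6],
    [0,0,0,0.3,0,0,0.6],
    [0,0,0,0.15,0,0,0.6],
    [0,0,0,0,0,0,0.6],
    [0,0,0,0,0,0,0.6],
  ],
)

```text
clock: 16.5
eef_pos: [562.7, -289.2, 78.8]
tcp_rot: [2.641, 1.57, 2.641]
contact_force: [-6.3, 4.4, 13.9]
opening: 0.71
```

```bash
python3 go.py 565 -289.7 76;python3 chk2.py 10 yellow blue 82
```

```text
t 16.5 pos [ 562.7 -289.2   78.8] open 0.71 F [-6.3  4.4 13.9]
M [[-0.001, 0.0, 1.0], [0.001, 1.0, -0.0], [-1.0, 0.001, -0.001]]
shift cm [ 0.28 -0.05  0.23] rotvec fix deg [-0.   -0.06 -0.03]
side yellow 52 z 86.6 131.8 ring [ 531.3 -278.2    3.2    3. ] tilt [1.498 1.479]
side blue 186 z 51.7 78.7 ring [ 563.  -289.3   26.2   25. ] tilt [-0.017  0.176]
scene yellow 301 z 86.3 115.5 ring [ 563.  -288.4   26.8   57. ] tilt [-0.057  0.048]
scene blue 408 z 48.8 78.2 ring [ 564.9 -288.7   26.8   68. ] tilt [ 0.008 -0.013]
wrist yellow 10326 z 86.2 116.0 ring [ 563.8 -288.6   26.5 3983. ] tilt [-0.002  0.027]
wrist blue 999 z 53.5 68.5 ring [ 565.2 -288.9   28.3  613. ] tilt [ 0.003 -0.074]
```

View pics/c10.png

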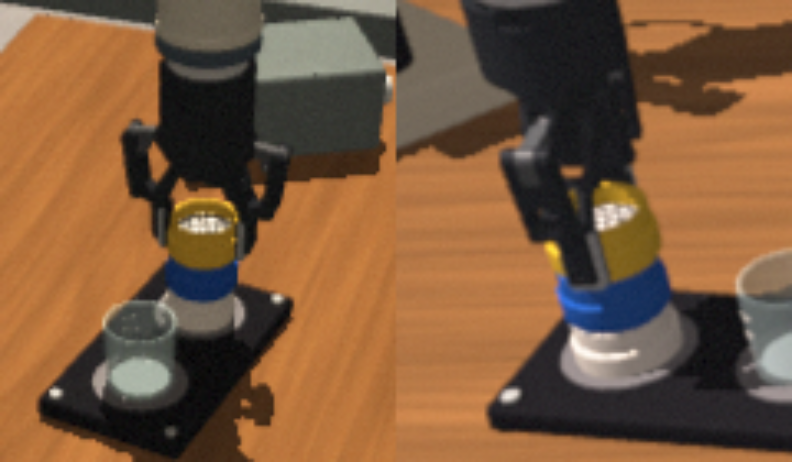

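The yellow sieve is home, top at z ≈ 116. Releasing.

jog_arm(
  series=[
    [0,0,0,0,0,0,0.85],
    [0,0,0,0,0,0,1],
    [0,0,0,0,0,0,1],
    [0,0,0,0,0,0,1],
    [0,0,0,-1,0,0,1],
    [0,0,0,-2.5,0,0,1],
    [0,0,0,-4,0,0,1],
    [0,0,0,-4,0,0,1],
    [0,0,0,-2,0,0,1],
    [0,0,0,0,0,0,1],
    [0,0,0,0,0,0,1],
  ],
)

```text
clock: 17.75
eef_pos: [563.2, -289.5, 213.2]
tcp_rot: [-0.501, 1.57, -0.501]
contact_force: [-0.7, -0.4, -0.2]
opening: 0.999
```

```bash
python3 go.py 495.2 344.8 215;python3 chk2.py 11 yellow blue 82
```

```text
t 17.75 pos [ 563.2 -289.5  213.2] open 0.999 F [-0.7 -0.4 -0.2]
M [[0.001, -0.0, 1.0], [-0.0, 1.0, 0.0], [-1.0, -0.0, 0.001]]
shift cm [-0.21 63.43 -6.8 ] rotvec fix deg [0.   0.04 0.02]
side yellow 61 z 86.4 119.1 ring [ 561.6 -290.6   26.7   22. ] tilt [-0.001 -0.009]
side blue 183 z 50.3 79.6 ring [ 562.7 -289.1   26.7   19. ] tilt [-0.016  0.161]
scene yellow 573 z 86.2 116.0 ring [ 563.5 -287.9   26.9  112. ] tilt [-0.004  0.003]
scene blue 425 z 48.8 79.0 ring [ 563.3 -289.2   27.8   73. ] tilt [ 0.068 -0.01 ]
wrist yellow 1850 z 90.5 116.3 ring [ 564.2 -289.3   26.7  924. ] tilt [0.001 0.004]
```

View pics/c11.png

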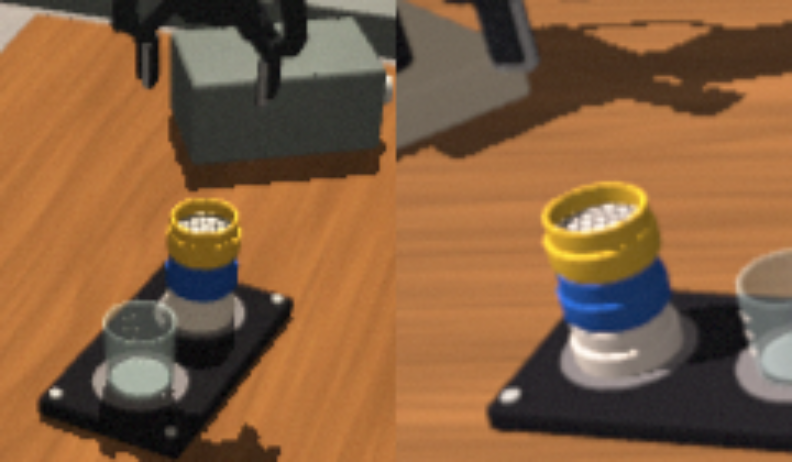

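Yellow is level, with its top at 116. Next the red sieve.

jog_arm(
  series=[
    [0,0,0,0,2,-0.2,1],
    [0,0,0,0,4,-0.44,1],
    [0,0,0,0,4,-0.44,1],
    [0,0,0,0,4,-0.44,1],
    [0,0,0,0,4,-0.44,1],
    [0,0,0,0,4,-0.44,1],
    [0,0,0,0,4,-0.44,1],
    [0,0,0,0,4,-0.44,1],
    [0,0,0,0,4,-0.44,1],
    [0,0,0,0,4,-0.44,1],
    [0,0,0,0,4,-0.44,1],
    [0,0,0,0,4,-0.44,1],
    [0,0,0,0,4,-0.44,1],
    [0,0,0,0,4,-0.44,1],
    [0,0,0,0,4,-0.44,1],
    [0,0,0,0,4,-0.44,1],
    [0,0,0,3,1.4,0,1],
    [0,0,0,4,0,0,1],
    [0,0,0,4,0,0,1],
    [0,0,0,0,0,0,1],
  ],
)

```text
clock: 19.9
eef_pos: [490.5, 342.5, 97.1]
tcp_rot: [-2.551, 1.56, -2.55]
contact_force: [-0.4, 0.1, 0.5]
opening: 1.001
```

jog_arm(
  series=[
    [0,0,0,0,0,0,1],
    [0,0,0,0,0,0,1],
  ],
)

```text
clock: 20.1
eef_pos: [496.0, 345.3, 104.7]
tcp_rot: [0.636, 1.568, 0.636]
contact_force: [0.3, 0.7, -0.2]
opening: 0.999
```

```bash
python3 chk.py 12 red 495 345 44 52;python3 go.py 495.4 344.9 3.5
```

```text
side red 578 z -3.0 44.0 ring [494.7 343.9  27.  154. ] tilt [-0.     0.004]
scene red 574 z 0.5 43.7 ring [496.2 345.   26.7  96. ] tilt [-0.011  0.001]
wrist red 2680 z -1.4 42.2 ring [ 496.4  345.5   26.7 1224. ] tilt [0.001 0.004]
t 20.25 pos [496.2 345.1 104.8] open 1.002 F [-0.1 -0.6  0.8]
M [[0.003, 0.0, 1.0], [0.002, 1.0, -0.0], [-1.0, 0.002, 0.003]]
shift cm [10.13 -0.04 -0.11] rotvec fix deg [-0.01  0.15 -0.1 ]
```

View pics/wrist12.png

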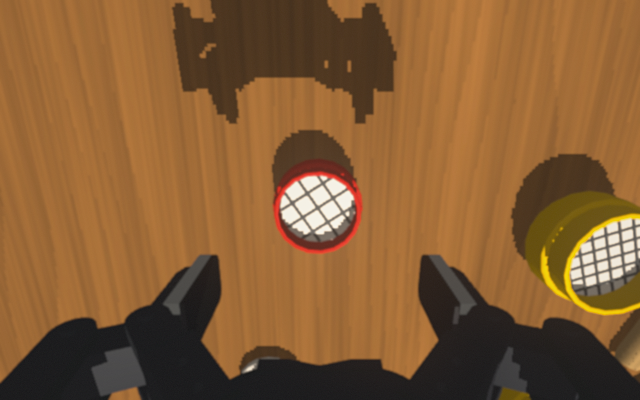

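The red sieve with its coarse mesh is at (317,212), centred between the fingers. Gripping and lifting.

jog_arm(
  series=[
    [0,0,0,2.5,0,0,1],
    [0,0,0,2.5,0,0,1],
    [0,0,0,2.5,0,0,1],
    [0,0,0,1.6,0,0,1],
    [0,0,0,1,0,0,1],
    [0,0,0,0,0,0,1],
    [0,0,0,0,0,0,0.65],
    [0,0,0,0,0,0,0.6],
    [0,0,0,0,0,0,0.6],
    [0,0,0,0,0,0,0.6],
    [0,0,0,0,0,0,0.6],
    [0,0,0,0,0,0,0.6],
    [0,0,0,-1,0,0,0.6],
    [0,0,0,-2,0,0,0.6],
    [0,0,0,-3,0,0,0.6],
    [0,0,0,-4,0,0,0.6],
    [0,0,0,-4,0,0,0.6],
    [0,0,0,-4,0,0,0.6],
    [0,0,0,-4,0,0,0.6],
    [0,0,0,0,0,0,0.6],
  ],
)

```text
clock: 22.25
eef_pos: [497.8, 346.3, 228.8]
tcp_rot: [0.606, 1.56, 0.606]
contact_force: [-0.0, 0.3, -0.8]
opening: 0.707
```

```bash
python3 chk.py 13 red 496 345 44 52;python3 go.py 564.4 -289.3 225
```

```text
side red 701 z 233.5 269.1 ring [496.7 345.5  26.8 159. ] tilt [-0.012 -0.012]
scene red 464 z 231.4 265.3 ring [497.7 347.   28.1  82. ] tilt [ 0.011 -0.007]
wrist red 10374 z 230.1 262.1 ring [ 496.5  345.8   26.4 3842. ] tilt [0.002 0.026]
t 22.4 pos [494.7 344.2 221.7] open 0.71 F [ 0.8  0.2 -1. ]
M [[-0.0, -0.0, 1.0], [-0.0, 1.0, 0.0], [-1.0, -0.0, -0.0]]
shift cm [ -0.32 -63.35   6.96] rotvec fix deg [ 0.   -0.01  0.  ]
```

View pics/wrist13.png

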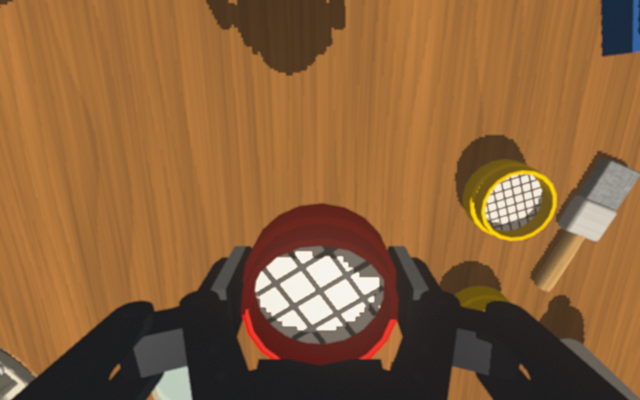

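jog_arm(
  series=[
    [0,0,0,0,-2,0.2,0.6],
    [0,0,0,0,-4,0.44,0.6],
    [0,0,0,0,-4,0.44,0.6],
    [0,0,0,0,-4,0.44,0.6],
    [0,0,0,0,-4,0.44,0.6],
    [0,0,0,0,-4,0.44,0.6],
    [0,0,0,0,-4,0.44,0.6],
    [0,0,0,0,-4,0.44,0.6],
    [0,0,0,0,-4,0.44,0.6],
    [0,0,0,0,-4,0.44,0.6],
    [0,0,0,0,-4,0.44,0.6],
    [0,0,0,0,-4,0.44,0.6],
    [0,0,0,0,-4,0.44,0.6],
    [0,0,0,0,-4,0.44,0.6],
    [0,0,0,0,-4,0.44,0.6],
    [0,0,0,0,-3,0.44,0.6],
    [0,0,0,0,-1.5,0.15,0.6],
    [0,0,0,0,-0.8,0.1,0.6],
    [0,0,0,0,0,0,0.6],
    [0,0,0,0,0,0,0.6],
  ],
)

```text
clock: 24.4
eef_pos: [565.3, -287.4, 221.4]
tcp_rot: [2.39, 1.57, 2.391]
contact_force: [0.1, 0.2, -1.0]
opening: 0.71
```

jog_arm(
  series=[
    [0,0,0,3,0,0,0.6],
    [0,0,0,3,0,0,0.6],
    [0,0,0,2,0,0,0.6],
    [0,0,0,0,0,0,0.6],
    [0,0,0,0,0,0,0.6],
    [0,0,0,0,0,0,0.6],
  ],
)

```text
clock: 25.0
eef_pos: [566.7, -288.4, 143.4]
tcp_rot: [-0.451, 1.569, -0.451]
contact_force: [-0.5, 0.7, -1.0]
opening: 0.709
```

```bash
python3 go.py 564.4 -289.3 112;python3 chk2.py 14 red yellow 116
```

```text
t 25.0 pos [ 566.7 -288.4  143.4] open 0.709 F [-0.5  0.7 -1. ]
M [[0.002, -0.001, 1.0], [-0.001, 1.0, 0.001], [-1.0, -0.001, 0.002]]
shift cm [ 3.14 -0.09 -0.23] rotvec fix deg [0.04 0.11 0.05]
side red 346 z 145.5 184.2 ring [ 565.3 -288.7   27.    48. ] tilt [-0.056  0.003]
side yellow 49 z 84.7 118.7 ring [ 562.1 -291.3   26.6    7. ] tilt [-0.036  0.053]
scene red 454 z 143.7 182.1 ring [ 567.7 -288.5   28.4   73. ] tilt [ 0.045 -0.039]
scene yellow 580 z 83.4 115.5 ring [ 563.5 -288.2   26.7  119. ] tilt [ 0.021 -0.013]
wrist red 10278 z 151.7 182.1 ring [ 567.6 -287.5   26.5 3854. ] tilt [0.002 0.024]
wrist yellow 2024 z 87.5 116.1 ring [ 564.1 -289.1   26.7  652. ] tilt [-0.004 -0.041]
```

View pics/c14.png

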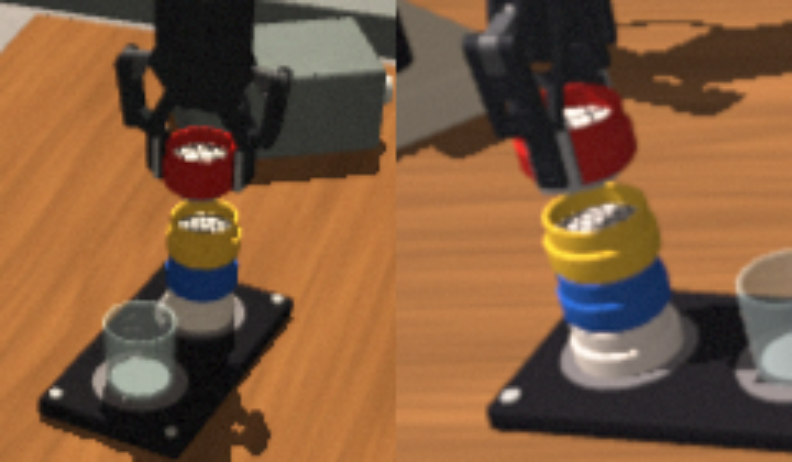

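jog_arm(
  series=[
    [0,0,0,1,-0.13,-0.34,0.6],
    [0,0,0,0,0,0,0.6],
    [0,0,0,0.9,0,0,0.6],
    [0,0,0,0.6,0,0,0.6],
    [0,0,0,0.4,0,0,0.6],
    [0,0,0,0.25,0,0,0.6],
    [0,0,0,0,0,0,0.6],
    [0,0,0,0,0,0,0.6],
  ],
)

```text
clock: 25.95
eef_pos: [562.2, -289.8, 111.1]
tcp_rot: [2.907, 1.571, 2.907]
contact_force: [-4.4, 1.7, 8.9]
opening: 0.706
```

```bash
python3 go.py 564.4 -289.3 112;python3 chk2.py 15 red yellow 116
```

```text
t 25.95 pos [ 562.2 -289.8  111.1] open 0.706 F [-4.4  1.7  8.9]
M [[-0.0, -0.0, 1.0], [0.0, 1.0, 0.0], [-1.0, 0.0, -0.0]]
shift cm [-0.09  0.05  0.22] rotvec fix deg [ 0.   -0.02 -0.  ]
side red 321 z 120.0 152.1 ring [ 560.5 -290.1   27.6   48. ] tilt [-0.089  0.016]
side yellow 33 z 83.2 111.3 ring [ 564.1 -298.1   32.9    7. ] tilt [-0.012  0.107]
scene red 400 z 120.1 150.1 ring [ 563.1 -289.2   27.6   55. ] tilt [-0.018  0.006]
scene yellow 397 z 85.0 111.9 ring [ 562.7 -288.5   27.6   62. ] tilt [0.057 0.061]
wrist red 10298 z 120.1 150.0 ring [ 563.3 -288.6   26.5 3864. ] tilt [-0.002  0.025]
wrist yellow 1748 z 85.1 108.2 ring [ 564.3 -289.8   28.   303. ] tilt [0.058 0.332]
```

View pics/c15.png

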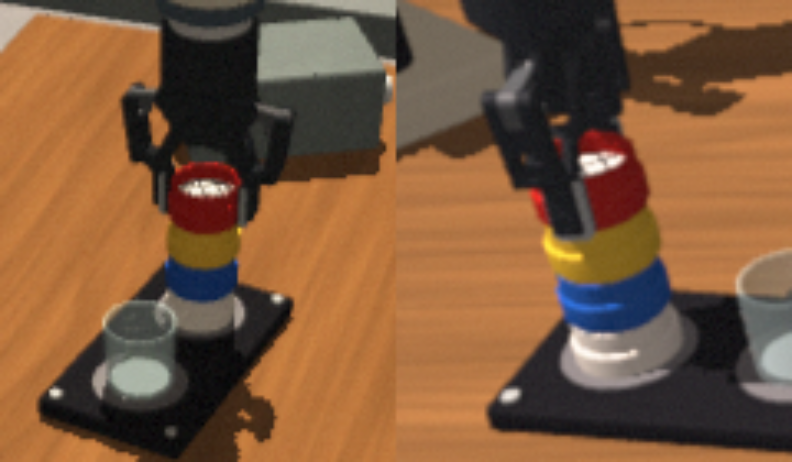

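Red is seated with its top at 150. Releasing.

jog_arm(
  series=[
    [0,0,0,0,0,0,0.85],
    [0,0,0,0,0,0,1],
    [0,0,0,0,0,0,1],
    [0,0,0,0,0,0,1],
    [0,0,0,-1,0,0,1],
    [0,0,0,-2.5,0,0,1],
    [0,0,0,-4,0,0,1],
    [0,0,0,-3.5,0,0,1],
    [0,0,0,0,0,0,1],
    [0,0,0,0,0,0,1],
  ],
)

```text
clock: 27.1
eef_pos: [562.8, -290.0, 221.7]
tcp_rot: [-0.468, 1.568, -0.468]
contact_force: [-0.5, 0.2, -0.1]
opening: 1.001
```

```bash
python3 go.py 453.4 172.5 220;python3 chk2.py 16 red yellow 116
```

```text
t 27.1 pos [ 562.8 -290.   221.7] open 1.001 F [-0.5  0.2 -0.1]
M [[0.002, -0.0, 1.0], [-0.001, 1.0, 0.0], [-1.0, -0.001, 0.002]]
shift cm [  0.1   46.25 -10.94] rotvec fix deg [0.   0.12 0.06]
side red 342 z 120.0 152.1 ring [ 561.  -290.2   26.9   55. ] tilt [ 0.006 -0.026]
side yellow 30 z 81.0 109.1 ring [ 563.1 -293.3   29.7    7. ] tilt [-0.061  0.038]
scene red 731 z 120.0 150.1 ring [ 562.2 -288.1   26.7  151. ] tilt [-0.013 -0.007]
scene yellow 407 z 84.3 112.7 ring [ 562.2 -288.5   27.9   66. ] tilt [-0.006 -0.017]
wrist red 2401 z 122.4 150.3 ring [ 563.4 -289.2   26.6 1118. ] tilt [0.001 0.007]
wrist yellow 270 z 90.9 102.5 ring [ 564.  -289.6   29.5  208. ] tilt [ 0.014 -0.05 ]
```

View pics/c16.png

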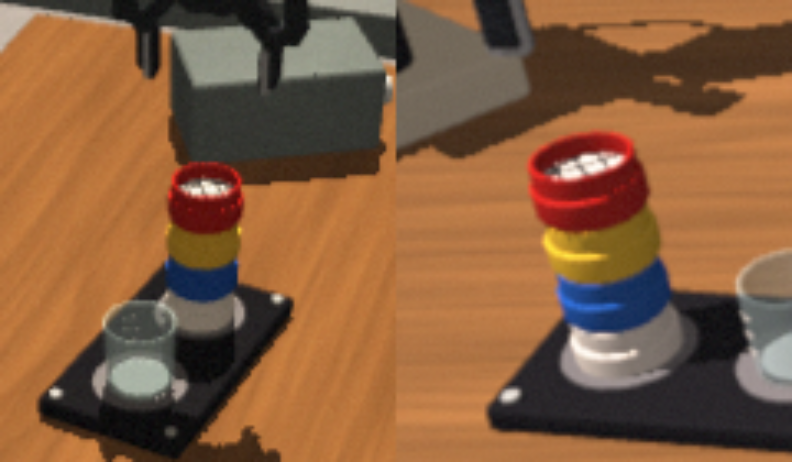

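Red is level with its top at 150.2. Now the lid.

jog_arm(
  series=[
    [0,0,0,0,2,-0.4,1],
    [0,0,0,0,3.6,-0.9,1],
    [0,0,0,0,3.6,-0.9,1],
    [0,0,0,0,3.6,-0.9,1],
    [0,0,0,0,3.6,-0.9,1],
    [0,0,0,0,3.6,-0.9,1],
    [0,0,0,0,3.6,-0.9,1],
    [0,0,0,0,3.6,-0.9,1],
    [0,0,0,0,3.6,-0.9,1],
    [0,0,0,0,3.6,-0.9,1],
    [0,0,0,0,3.6,-0.9,1],
    [0,0,0,0,3.6,-0.9,1],
    [0,0,0,0,3,-0.4,1],
    [0,0,0,0,1.65,-0.24,1],
    [0,0,0,3,0,0,1],
    [0,0,0,4,0,0,1],
    [0,0,0,4,0,0,1],
    [0,0,0,1.5,0,0,1],
    [0,0,0,0,0,0,1],
    [0,0,0,0,0,0,1],
  ],
)

```text
clock: 29.25
eef_pos: [452.2, 172.9, 95.2]
tcp_rot: [-2.859, 1.569, -2.859]
contact_force: [0.5, 0.3, 0.8]
opening: 1.002
```

```bash
python3 - <<'E'
from h import *
for n in ["wrist","scene"]:
    s=r.sense();p,d=r.grab_frame(n);cv2.imwrite(f"pics/{n}17.png",p[:,:,::-1])
    W=cloud(d,cam(n,s));near=(d>0)&(np.hypot(W[...,0]-453,W[...,1]-172.5)<40)
    for a,b in((9,16),(41,50)):
        Q=W[near&(W[...,2]>a)&(W[...,2]<b)]
        if len(Q)>10:print(n,a,len(Q),np.round(circ(Q),1),Q[:,:2].mean(0).round(1),np.percentile(Q[:,2],[5,50,95]).round(1))
E
python3 go.py 453.4 172.5 17
```

```text
wrist 9 3384 [ 454.4  170.9   24.  1004. ] [454.4 177.1] [11.3 12.5 13.6]
wrist 41 1097 [454.3 173.3   9.4 463. ] [454.3 173.1] [43.  44.4 45.5]
scene 9 224 [455.8 172.7  24.2  92. ] [461.3 172.1] [10.4 13.7 15.4]
scene 41 66 [453.5 173.2   9.4  29. ] [455.1 173. ] [41.7 45.4 47.3]
t 29.35 pos [453.4 173.1  96.3] open 0.997 F [-0.4 -1.   0.3]
M [[0.001, -0.0, 1.0], [0.001, 1.0, 0.0], [-1.0, 0.001, 0.001]]
shift cm [ 7.93 -0.07 -0.01] rotvec fix deg [ 0.    0.08 -0.03]
```

View pics/wrist17.png

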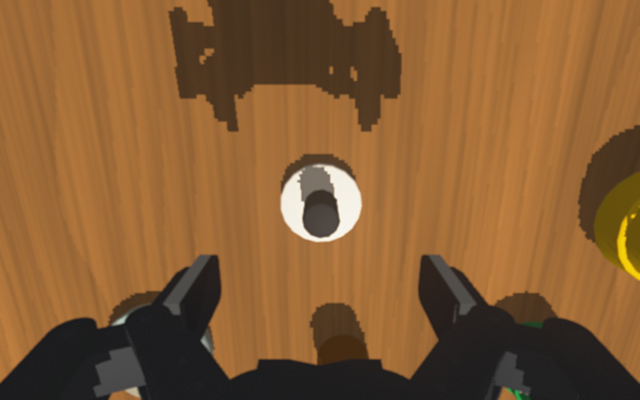

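The lid knob is at (321,215), centred in the jaws. Descending and gripping the knob.

jog_arm(
  series=[
    [0,0,0,2.5,0,0.08,1],
    [0,0,0,2.5,0,0,1],
    [0,0,0,1.8,0,0,1],
    [0,0,0,1,0,0,1],
    [0,0,0,0,0,0,0.6],
    [0,0,0,0,0,0,0.4],
    [0,0,0,0,0,0,0.2],
    [0,0,0,0,0,0,0.15],
    [0,0,0,0,0,0,0.15],
    [0,0,0,0,0,0,0.15],
    [0,0,0,0,0,0,0.15],
    [0,0,0,0,0,0,0.15],
    [0,0,0,0,0,0,0.15],
  ],
)

```text
clock: 30.65
eef_pos: [454.3, 172.9, 18.2]
tcp_rot: [0.382, 1.569, 0.382]
contact_force: [-1.6, -0.2, 7.8]
opening: 0.265
```

jog_arm(
  series=[
    [0,0,0,-1,0,0,0.15],
    [0,0,0,-2,0,0,0.15],
    [0,0,0,-4,0,0,0.15],
    [0,0,0,-4,0,0,0.15],
    [0,0,0,-4,0,0,0.15],
    [0,0,0,-4,0,0,0.15],
    [0,0,0,-3,0,0,0.15],
    [0,0,0,0,0,0,0.15],
    [0,0,0,0,0,0,0.15],
  ],
)

```text
clock: 31.55
eef_pos: [453.7, 172.7, 238.3]
tcp_rot: [0.363, 1.569, 0.363]
contact_force: [0.5, 0.2, -0.2]
opening: 0.273
```

```bash
python3 - <<'E'
from h import *
for n in ["wrist","side"]:
    s=r.sense();p,d=r.grab_frame(n);cv2.imwrite(f"pics/{n}18.png",p[:,:,::-1])
    z=s['eef_pos'][2];W=cloud(d,cam(n,s));Q=W[(d>0)&(np.hypot(W[...,0]-454,W[...,1]-173)<40)&(W[...,2]>z-25)&(W[...,2]<z+8)&(p.min(2)>140)]
    if len(Q)>20:
        A=np.c_[Q[:,:2],np.ones(len(Q))];print(n,z,len(Q),np.percentile(Q[:,2],[5,50,95]).round(1),'tilt',np.linalg.lstsq(A,Q[:,2],rcond=None)[0][:2].round(3),Q[:,:2].min(0).round(1),Q[:,:2].max(0).round(1))
E
python3 go.py 563.4 -289.2 225
```

```text
wrist 238.28523309497936 326 [231.1 232.4 233.5] tilt [ 0.006 -0.015] [427.  171.1] [483.1 199.9]
side 237.1538098292382 56 [231.4 233.  234.7] tilt [ 0.002 -0.025] [424.9 154.5] [481.  195.5]
t 31.65 pos [452.9 172.4 236.5] open 0.267 F [ 0.8  0.2 -1.4]
M [[-0.001, -0.0, 1.0], [-0.001, 1.0, 0.0], [-1.0, -0.001, -0.001]]
shift cm [  1.16 -46.16  11.05] rotvec fix deg [ 0.   -0.08  0.03]
```

View pics/wrist18.png

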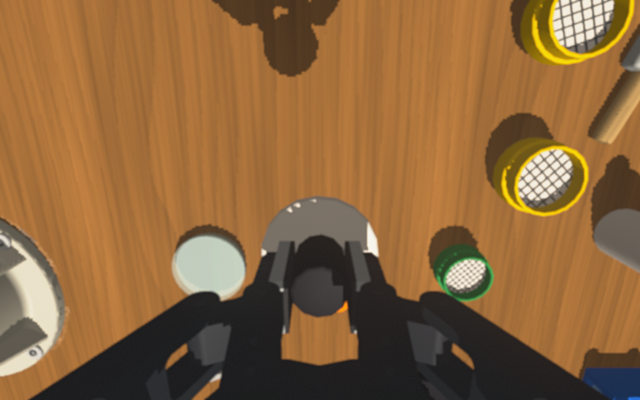

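View pics/side18.png

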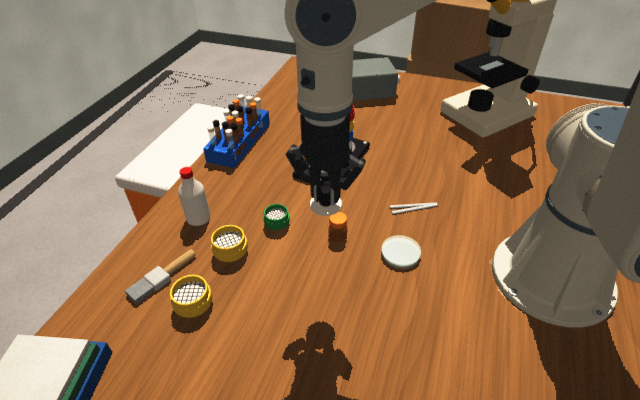

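jog_arm(
  series=[
    [0,0,0,0,-2,0.5,0.15],
    [0,0,0,0,-3.6,0.9,0.15],
    [0,0,0,0,-3.6,0.9,0.15],
    [0,0,0,0,-3.6,0.9,0.15],
    [0,0,0,0,-3.6,0.9,0.15],
    [0,0,0,0,-3.6,0.9,0.15],
    [0,0,0,0,-3.6,0.9,0.15],
    [0,0,0,0,-3.6,0.9,0.15],
    [0,0,0,0,-3.6,0.9,0.15],
    [0,0,0,0,-3.6,0.9,0.15],
    [0,0,0,0,-3.6,0.9,0.15],
    [0,0,0,0,-3.6,0.9,0.15],
    [0,0,0,0,-3,0.5,0.15],
    [0,0,0,0,-1.6,0.2,0.15],
    [0,0,0,0,0,0,0.15],
    [0,0,0,2.5,0,0,0.15],
    [0,0,0,2,0,0,0.15],
    [0,0,0,0,0,0,0.15],
    [0,0,0,0,0,0,0.15],
    [0,0,0,0,0,0,0.15],
  ],
)

```text
clock: 33.65
eef_pos: [565.3, -288.9, 193.4]
tcp_rot: [-0.386, 1.57, -0.385]
contact_force: [-0.4, -0.3, 0.1]
opening: 0.269
```

```bash
cat > chk3.py <<'E'
from h import *
from m import mask
import sys
tag,z0,z1=sys.argv[1],float(sys.argv[2]),float(sys.argv[3]);im=[]
for n in ["side","scene","wrist"]:
    s=r.sense();p,d=r.grab_frame(n);cv2.imwrite(f"pics/{n}{tag}.png",p[:,:,::-1])
    W=cloud(d,cam(n,s));near=(d>0)&(np.hypot(W[...,0]-564,W[...,1]+289)<40)
    Q=W[near&(W[...,2]>z0)&(W[...,2]<z1)&(p.min(2)>90)&(np.ptp(p,axis=2)<40)]
    if len(Q)>20:
        A=np.c_[Q[:,:2],np.ones(len(Q))];print(n,'lid',len(Q),np.percentile(Q[:,2],[5,50,95]).round(1),'tilt',np.linalg.lstsq(A,Q[:,2],rcond=None)[0][:2].round(3),'box mid',((Q[:,:2].min(0)+Q[:,:2].max(0))/2).round(1),'ext',np.ptp(Q[:,:2],axis=0).round(1))
        H=cv2.convexHull(Q[:,:2].astype(np.float32))[:,0];print('   hull circ',np.round(circ(H),1))
    Q=W[near&(mask(p,'red')>0)]
    if len(Q)>20:
        top=np.percentile(Q[:,2],96);T=Q[Q[:,2]>top-5];print(n,'red',top.round(1),np.round(circ(T),1))
    if n!="wrist":
        u,v=proj([564,-289,130],cam(n))[0].astype(int);im.append(p[max(0,v-60):max(0,v-60)+140,u-60:u+60,::-1])
cv2.imwrite(f'pics/c{tag}.png',cv2.resize(np.hstack(im),None,fx=3.3,fy=3.3))
E
python3 go.py 563.4 -289.2 161; python3 chk3.py 19 170 193
```

```text
t 33.65 pos [ 565.3 -288.9  193.4] open 0.269 F [-0.4 -0.3  0.1]
M [[0.001, -0.001, 1.0], [-0.0, 1.0, 0.001], [-1.0, -0.0, 0.001]]
shift cm [ 3.24 -0.03 -0.19] rotvec fix deg [0.03 0.07 0.03]
side lid 104 [186.3 189.7 191.7] tilt [ 0.012 -0.032] box mid [ 563.1 -286.4] ext [53.4 47.7]
   hull circ [ 563.3 -288.7   26.8   15. ]
side red 152.4 [ 560.8 -290.2   27.3   49. ]
scene lid 303 [183.2 188.4 189.5] tilt [-0.062 -0.02 ] box mid [ 567.7 -287.6] ext [54.8 54.9]
   hull circ [ 566.8 -287.7   27.5   21. ]
scene red 150.1 [ 562.5 -288.2   26.9  166. ]
wrist lid 4044 [185.7 187.6 188.7] tilt [ 0.002 -0.048] box mid [ 566.5 -275.8] ext [55.8 29. ]
   hull circ [ 566.6 -289.2   27.9   37. ]
wrist red 150.2 [ 563.5 -289.3   26.8  607. ]
```

View pics/c19.png

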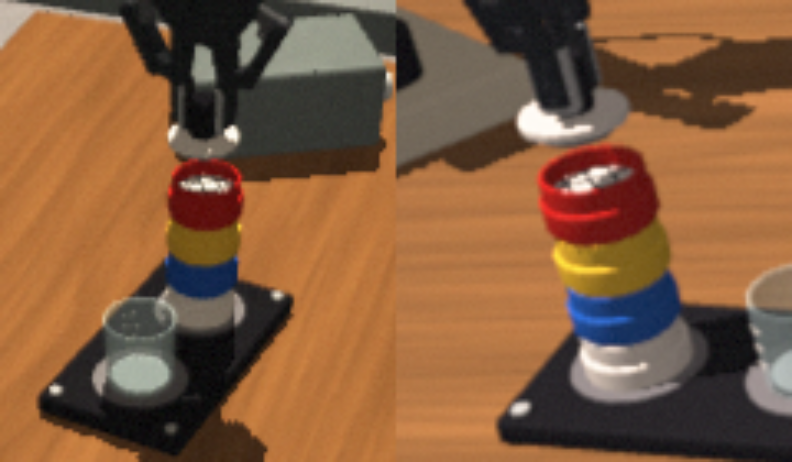

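jog_arm(
  series=[
    [0,0,0,0.8,-0.05,-0.32,0.15],
    [0,0,0,0.3,0,0,0.15],
    [0,0,0,0.8,0,0,0.15],
    [0,0,0,0.6,0,0,0.15],
    [0,0,0,0.4,0,0,0.15],
    [0,0,0,0.25,0,0,0.15],
    [0,0,0,0,0,0,0.15],
    [0,0,0,0,0,0,0.15],
  ],
)

```text
clock: 34.6
eef_pos: [561.5, -289.8, 161.2]
tcp_rot: [-2.133, 1.571, -2.133]
contact_force: [-2.5, 1.1, 4.1]
opening: 0.267
```

```bash
python3 go.py 563.4 -289.2 161; python3 chk3.py 20 152 161
```

```text
t 34.6 pos [ 561.5 -289.8  161.2] open 0.267 F [-2.5  1.1  4.1]
M [[-0.0, -0.0, 1.0], [-0.0, 1.0, 0.0], [-1.0, -0.0, -0.0]]
shift cm [0.02 0.06 0.19] rotvec fix deg [ 0. -0.  0.]
side lid 96 [154.  157.3 159.5] tilt [ 0.002 -0.002] box mid [ 559.2 -285.5] ext [53.7 47.6]
   hull circ [ 558.7 -289.    26.7   15. ]
side red 149.7 [ 561.2 -290.2   26.7   22. ]
scene lid 252 [152.9 156.1 157.4] tilt [-0.036 -0.012] box mid [ 564.  -288.5] ext [52.2 54.2]
   hull circ [ 563.4 -288.2   26.9   20. ]
scene red 147.9 [ 561.9 -289.    27.8   91. ]
wrist lid 3942 [154.2 155.4 156.5] tilt [-0.001 -0.02 ] box mid [ 562.7 -276.4] ext [55.8 28.9]
   hull circ [ 562.6 -289.8   27.9   32. ]
wrist red 148.5 [ 563.6 -289.8   27.9  300. ]
```

View pics/c20.png

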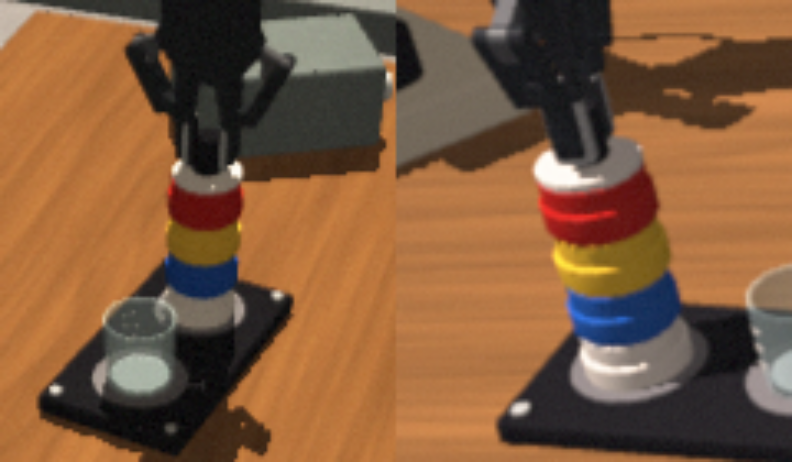

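The lid is seated, disc top at about 156. Releasing and rising.

jog_arm(
  series=[
    [0,0,0,0,0,0,0.4],
    [0,0,0,0,0,0,0.6],
    [0,0,0,0,0,0,0.8],
    [0,0,0,0,0,0,0.8],
    [0,0,0,0,0,0,0.8],
    [0,0,0,-1,0,0,0.8],
    [0,0,0,-2.5,0,0,0.8],
    [0,0,0,-3.5,0,0,0.8],
    [0,0,0,-3.5,0,0,0.8],
    [0,0,0,0,0,0,0.8],
    [0,0,0,0,0,0,0.8],
    [0,0,0,0,0,0,0.8],
    [0,0,0,0,0,0,0.8],
  ],
)

```text
clock: 36.05
eef_pos: [560.8, -289.4, 264.5]
tcp_rot: [2.682, 1.568, 2.682]
contact_force: [-0.6, 0.7, -0.7]
opening: 0.803
```

```bash
python3 go.py 563.4 -289.2 161; python3 chk3.py 21 152 161; python3 chk.py 22 blue 564 -289 190 215;python3 chk2.py 23 yellow blue 82; python3 chk.py 24 green 622 44 90 91
```

```text
t 36.05 pos [ 560.8 -289.4  264.5] open 0.803 F [-0.6  0.7 -0.7]
M [[-0.002, -0.0, 1.0], [0.001, 1.0, 0.0], [-1.0, 0.001, -0.002]]
shift cm [1.035e+01 1.000e-02 2.800e-01] rotvec fix deg [ 0.   -0.12 -0.06]
side lid 124 [154.8 157.5 159.7] tilt [ 0.004 -0.031] box mid [ 559.9 -287.7] ext [54.6 51.7]
   hull circ [ 559.3 -288.2   27.2   16. ]
side red 149.7 [ 561.4 -291.9   28.5   35. ]
scene lid 292 [153.  156.3 157.5] tilt [-0.035 -0.016] box mid [ 562.8 -287.9] ext [55.1 54.8]
   hull circ [ 563.3 -288.2   27.4   23. ]
scene red 147.8 [ 561.2 -288.6   28.    87. ]
wrist lid 2769 [154.3 155.5 156.6] tilt [ 0.    -0.003] box mid [ 563.4 -290.4] ext [56.2 56.4]
   hull circ [ 563.1 -290.5   28.1   49. ]
wrist red 145.2 [ 563.6 -290.    28.2   68. ]
side blue 185 z 52.1 79.4 ring [ 563.4 -290.    27.    22. ] tilt [-0.005  0.101]
scene blue 424 z 47.9 79.0 ring [ 563.8 -289.    27.5   71. ] tilt [-0.003 -0.041]
side yellow 28 z 87.1 111.3 ring [ 557.2 -289.7   23.3    4. ] tilt [ 0.885 -0.656]
side blue 184 z 52.1 78.7 ring [ 563.1 -292.1   27.9   25. ] tilt [0.018 0.035]
scene yellow 400 z 86.2 112.4 ring [ 562.8 -288.5   27.6   67. ] tilt [0.096 0.039]
scene blue 427 z 48.1 79.1 ring [ 563.1 -288.9   27.8   70. ] tilt [ 0.033 -0.011]
wrist yellow 144 z 90.2 102.1 ring [ 564.1 -289.6   29.6  114. ] tilt [ 0.015 -0.076]
side green 317 z 12.9 42.9 ring [621.7  44.   26.7  62. ] tilt [-0.006 -0.006]
scene green 529 z 11.3 41.7 ring [623.6  45.4  26.7 123. ] tilt [-0.008  0.013]
```

View pics/c21.png

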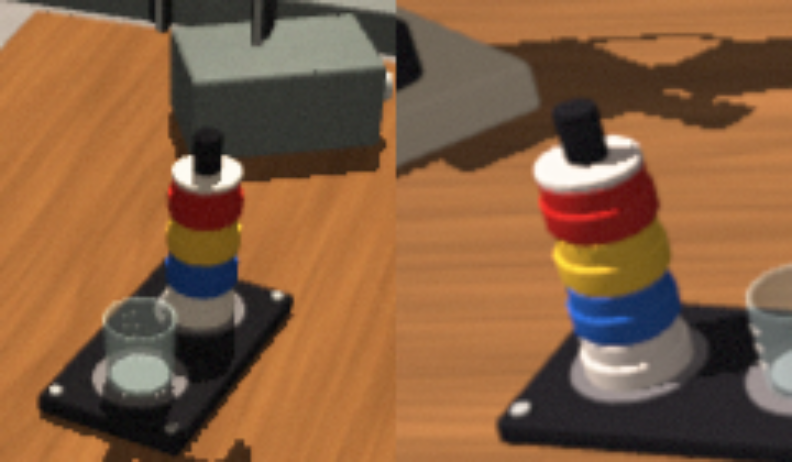

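View pics/scene21.png

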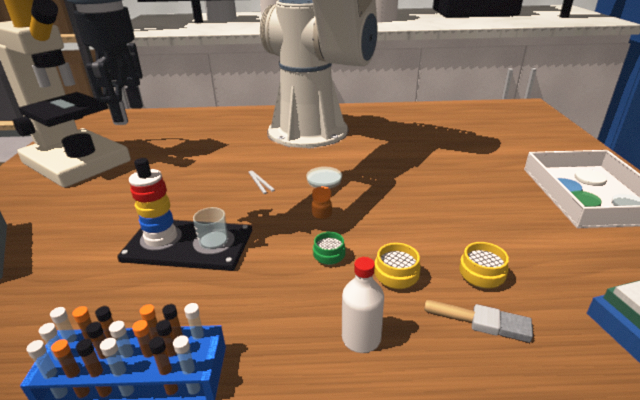

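The full tower stands at (150,205), level and released. The beaker (211,230), the jar (321,203) and the green sieve (329,247) haven't moved. Handing in.

```bash
python3 -c "
from rig import r
print(r.sign_off())"
```

```text
the job is handed in; nothing more can be done
None
```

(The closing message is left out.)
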